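# Rock the locating block out of the drilling jig

## Task

Free the aluminium locating block that stands tight in the slot of the drilling jig: first swing the keeper bar round by its stud, off the block's heel, as far as it goes, then take hold of the block and rock it to and fro along the length of its slot, leaning it a good few degrees at least twice each way while its foot is still in the slot, until it comes free. Do not simply pull it out: the jig is not clamped down and must be neither lifted off the bench nor dragged along it, and everything else on the bench stays where it is. Finish with the gripper still holding the block, still and upright, straight over its slot with its foot just clear of the plate by a finger's width or so, so that the slot can be brushed out and the block can go back the same way round.

Things in the scene. Friction and masses are not known exactly. Their poses are not given: they have to be found in the camera images.
- jig: The drilling jig: a heavy dark cast plate, 150 (its x) x 170 (its y) x 26 mm with two lugs at each y end (232 mm over the lugs), 3.2 kg, standing loose on a rubber sole on the bench. Origin: centre of its underside; z up. Its x axis points from the block towards the keeper, at the start roughly towards the robot. At its -x side are two flat round rest pads (18 mm wide, 2.5 mm high).
- slot (a point): Centre of the slot's mouth, level with the plate's top (26 mm above the bench), 22 mm from the jig's centre towards -x of the jig. The blind slot runs along the jig's y: 54 mm long, 18 mm deep, flat floor. Its -x wall is fixed, the gib lines its +x side. It leaves the block 2 mm at each y end and none across x.
- locating_block: Locating block: aluminium, upright, 24 (x) x 50 (y) x 86 mm (z), 0.3 to 0.4 kg. Origin: centre of its foot's underside, at first on the slot's floor; 68 mm stand above the plate. Axes as the jig's. Flat ends at y = +-25 mm, free to grip. Two horns forming a V on the -x face (z 26 to 80 mm, out to x = -30); on the +x face a heel 14 mm wide, z 21 to 30 mm, out to x = 28.5.
- block_top (a point): Centre of the block's top, 86 mm above the underside of its foot. Fully down, the block has room to lean about 0.2 rad either way along y.
- keeper (a joint): Angle of the keeper, a flat steel bar on an upright pivot, stiff enough (0.04 N m) to stay where it is left. 0 to 0.2: its nose lies over the block's heel and holds the block down; it grows counter-clockwise seen from above, to a stop at 1.55; beyond 1.0 it is clear of the block.
- keeper_pivot (a point): On the keeper's pivot axis, at mid-height of the stud, 44 mm from the slot's centre towards +x of the jig; the screw head there reaches 53 mm above the bench.
- keeper_stud (a point): Middle of the upright thumb stud on the keeper's tail, 34 mm from the pivot (on the side away from the block while the keeper is shut). The stud is 13 mm thick; it stands from 46 to 71 mm above the bench, this point is at 58.5 mm. With the keeper shut it is swung open by moving the stud towards +y of the jig, round the pivot.
- block_c: Bystander: pine offcut 35 x 91 x 36 mm. Origin at its underside.
- offcut_0: Bystander: flat dark plastic offcut 56 x 103 x 11 mm. Origin at its underside.
- hex_key: Bystander: small steel hex key 31 x 88 x 4 mm. Origin at its underside.
- gib: Sprung steel strip in the slot, presses the block's foot to the -x wall with 35 N. A straight pull takes about 40 N, more than the jig weighs, and lifts the jig. Leaning the block to and fro along y (turning it about the jig's x) takes about 1 N m, and while it turns it slides up with little pull, about 2 mm per 0.1 rad. Origin: at the foot's +x face, 17 mm below the plate's top.
Not all that is in view belongs to the job. What is shaped like the locating_block but green or turquoise is not meant.

How it is judged:
By the outcome, as a careful person would: the job done as asked, in the order asked, and still so for the second after the job is handed in, while the arm keeps its last pose, push and grip.
It also fails if it takes over 58 s, if anything falls off the work surface, if the arm or the gripper's body presses on something with over 40 N, if the wrist force passes 120 N, or if a joint passes its speed limit or range.

## Robot

A 6-joint arm with a two-finger parallel gripper is mounted at the origin on the work surface; the furniture and walls round the work are solid. World frame = base frame: x ahead of the robot, y to its left, z up, the work surface at z = 0. Lengths are in m, angles in rad, forces in N, time in s.
With the tool pointing down it reaches from about 0.3 to 0.775 m from the base axis. Payload 14.6 kg.
Tool frame: the origin (TCP) lies on the mounting face of the last link; the fingertips stand 199 mm ahead of it and the grasp point (between the pads) lies 180 mm ahead of it; z points along the fingers, y is the direction in which the jaws open and shut (so a half turn about z gives the same grasp; the last joint's range is limited). The gripper opens to 94 mm and grips with 3 to 60 N. Pads are 16 mm wide; open, the fingers measure 119 mm over their backs; the gripper's body (75 mm by 177 mm) begins 78 mm behind the grasp point.
Start: joints at [1.075, 0.3, 1.521, -0, 1.321, -0.067], TCP at [0.229, 0.5, 0.405] pointing down, gripper open.
Joint ranges: [-3.03, 3.03], [-0.79, 2.21], [0.23, 2.52], [-1.04, 4.18], [0, 3.07], [-2.55, 2.55]. Speed limits (rad/s): [2.22, 2.22, 2.57, 3.14, 3.14, 3.14].

## Interface

Orientations are given as [roll, pitch, yaw] about the fixed x, y, z axes, in that order (R = Rz(yaw) Ry(pitch) Rx(roll)).
In Python, from station import sensors, vision, job gives the robot as it stands. The module is installed in compiled form; this text tells all that it offers.
- The arm moves only by the tool arm_command, never from a script. Its argument "plan" is one flat list of numbers, 5 for each row, row after row: the closure, from -1 (fully open) to 1 (shut), so that 0 is half open, then the shift along the world's x, y, z scaled (see below), then the turn about the world's z scaled (see below). A call has 1 to 20 rows; each row is the pose to reach, as a shift and turn from the pose commanded when the call began; what a row does not reach only later rows make up. The controller multiplies each number of a shift by 400 mm and each number of a turn by 120 degrees. A row lasts 1/10 s, in which the tool goes at most 50 mm and 8.59 degrees, less where a joint would pass 70% of its speed; a pose out of reach is approached as far as the arm can. A call with a number of a shift or a turn outside -1 to 1 is refused whole. A call with a gripper value outside its range is refused whole. The fingers move at their own pace and stop on an object; "newtons" is the grip in N (left out, the last holds). Time passes only in rows, so rows that repeat a pose let the fingers close. It gives the time, the measured TCP pose, the force and the opening at its end, in the units of the state.
- sensors.get_obs(): the state, without advancing time (a new reading comes with each control period).
- vision.camera(name): name is "scene" or "top" or "wrist"; returns the picture (384x512x3 uint8, blue, green, red); there is no depth.
- vision.camera_params(name): a dict with "intrinsics" (3x3 intrinsics, pixels), "k1" (the pictures are not rectified: a ray, as slopes to the right and down, at radius r is drawn at 1 + k1 r^2 times it, then the intrinsics apply), "rvec" (rotation vector, rad) and "tvec" (3), from world to camera coordinates, as OpenCV has them. Camera axes: x right, y down, z forward; pixel columns grow to the right and rows downward; lengths in m; the calibration is good to about 2 mm. A picture is of the moment at which its call begins: read the wrist's pose just before it. camera_params takes no time and is no camera call; for the wrist camera it gives the pose at the moment of the call.
- job.hand_in(): hands the job in, once; it reports no verdict.
Trained networks look in the newest picture that a camera, given by its name, has taken for a name from the list of things; names that differ only in an ending like _2 or _b are one class to them, and where a whole thing is asked for, a point or a joint stands for the part that bears it (a point fixed in the world has none). Each returns a list of dicts, best first, with "confidence" (0 to 1); they miss things now and then, are a little off and sometimes report something else, mostly with a low value. They report only what shows in the picture. A call takes as long as a camera call. They do not tell look-alikes from the thing itself.
- vision.search_frame(name, camera): "at" ([row, column] in pixels, amid what is visible of it).
- vision.silhouettes(name, camera): "mask" (384x512 bool, what is visible of it) and "at" ([row, column] in pixels, amid what is visible of it).
- vision.pinpoint(name, camera): "at" ([row, column] in pixels: a listed point, or the origin of a listed thing).
The state is a dict: "time_s": time; "qpos": joint angles; "joint_vel": joint speeds; "tau": joint torques, N m; "ee_pos": TCP position; "eef_rot": TCP orientation; "force": force on the tool from outside, world axes, zero at the start; "moment": the same for the moment, N m; "grip_width": finger opening in m.
Only numpy, scipy, OpenCV 4.12 (cv2) and the standard library are available. Lean on these libraries where they do the work, as an engineer would, in place of code of your own. Each camera call takes 0.05 s, during which the arm holds its last target.

## Working session

There is one attempt and no reset: what is moved stays moved. The work goes in short steps, Python scripts to look and compute and a tool call to move; the robot and the scene stay as the last step left them, time stands still between calls to the robot, and variables do not carry over. Pictures are saved under pics/ and viewed, and the job is handed in when it is done.

Besides the shell and the picture viewer there is one more tool, called after "Request:" in YAML: its name, and indented under it one key for each argument. arm_command: Moves the arm, as the interface text tells. Its arguments: {"type":"object","properties":{"plan":{"type":"array"},"newtons":{"type":"number"}},"required":["plan"]}

```bash
mkdir -p pics; cat > h.py <<'E'
import numpy as np, cv2
from station import sensors, vision, job
def P(n):
    p=vision.camera_params(n); return np.array(p["intrinsics"],float),float(p["k1"]),cv2.Rodrigues(np.array(p["rvec"],float))[0],np.array(p["tvec"],float).ravel()
def ray(n,at,p=None):
    K,k1,R,t=p or P(n)
    d=np.array([k1,0,0,0,0.])
    u=cv2.undistortPoints(np.array([[[at[1],at[0]]]],float),K,d).ravel()
    v=R.T@np.array([u[0],u[1],1]); return -R.T@t, v/np.linalg.norm(v)
def tri(rs):
    A=np.zeros((3,3));b=np.zeros(3)
    for c,v in rs:
        M=np.eye(3)-np.outer(v,v);A+=M;b+=M@c
    x=np.linalg.solve(A,b); return x,[np.linalg.norm((np.eye(3)-np.outer(v,v))@(x-c)) for c,v in rs]
def onz(r,z): c,v=r; return c+v*(z-c[2])/v[2]
def proj(n,X,p=None):
    K,k1,R,t=p or P(n)
    q=cv2.projectPoints(np.array(X,float).reshape(-1,3),cv2.Rodrigues(R)[0],t,K,np.array([k1,0,0,0,0.]))[0].reshape(-1,2)
    return q[:,::-1]
E
python3 - <<'E'
from h import *
o=sensors.get_obs(); print({k:np.round(v,3).tolist() for k,v in o.items()})
rs={}
for c in ["scene","top","wrist"]:
    im=vision.camera(c); cv2.imwrite(f"pics/{c}0.png",im)
    for n in ["slot","block_top","keeper_pivot","keeper_stud","jig","locating_block"]:
        r=vision.pinpoint(n,c); 
        for x in r[:3]:
            print(c,n,np.round(x["at"],1),round(x["confidence"],2))
E
```

```text
{'time_s': 0.0, 'qpos': [1.075, 0.3, 1.522, -0.0, 1.321, -0.067], 'joint_vel': [0.001, 0.001, -0.001, 0.001, -0.001, 0.002], 'tau': [-0.001, -53.181, -35.272, 0.071, 0.024, -0.0], 'ee_pos': [0.229, 0.5, 0.404], 'eef_rot': [-3.141, -0.0, 2.713], 'force': [-0.56, -0.351, 0.047], 'moment': [0.021, 0.052, 0.028], 'grip_width': 0.094}
scene slot [231.1 297.2] 0.91
scene slot [218.9 305.5] 0.74
scene block_top [155.8 249.9] 0.97
scene block_top [264.  231.4] 0.93
scene block_top [217.8 303.7] 0.79
scene keeper_pivot [229.8 284.3] 0.77
scene keeper_stud [236.8 266.2] 0.52
scene jig [239.1 291. ] 0.77
scene locating_block [176.  250.1] 0.77
scene locating_block [148.6 212. ] 0.7
scene locating_block [274.2 230.9] 0.6
top slot [154.3 273.8] 0.83
top block_top [180.4 212.8] 0.58
top block_top [215.5 305.4] 0.54
top keeper_pivot [170.7 282.5] 0.5
top keeper_pivot [165.6 164.9] 0.2
top keeper_stud [180.9 284.4] 0.5
top jig [171.2 275. ] 0.87
top jig [159.9 279.5] 0.59
top locating_block [160.8 280.5] 0.78
top locating_block [219.5 306.3] 0.61
top locating_block [183.3 218.7] 0.6
```

View pics/scene0.png

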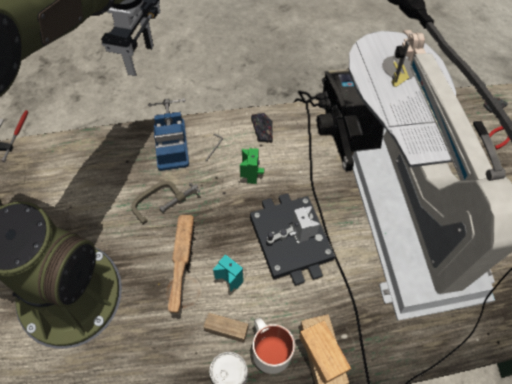

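View pics/top0.png

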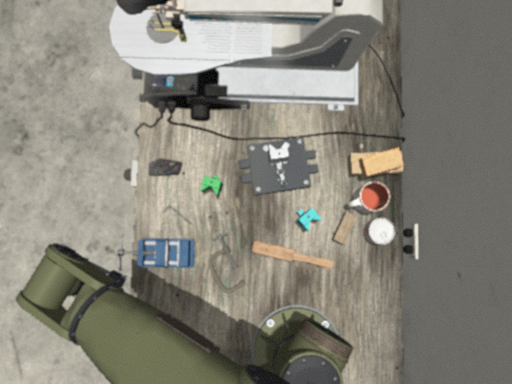

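View pics/wrist0.png

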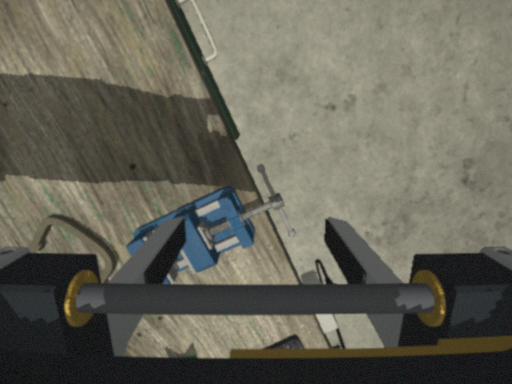

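```bash
python3 - <<'E'
from h import *
for c,at,z in [("scene",(218,304),.094),("top",(149,279),.094),("top",(165.5,279),.026),("scene",(239,291),0.026),("scene",(230,284),.0585),("top",(168,281),.05)]:
    print(c,at,onz(ray(c,at),z).round(3))
for c in ["scene","top"]: 
    a=ray(c,(0,0)); print(c,a[0].round(3))
w=P("wrist"); o=sensors.get_obs(); print((-w[2].T@w[3]).round(3),(w[2].T@[0,0,1]).round(3), w[0].round(0).tolist())
from scipy.spatial.transform import Rotation as Ro
R=Ro.from_euler('xyz',o["eef_rot"]).as_matrix(); print("cam in tool",(R.T@(-w[2].T@w[3]-o["ee_pos"])).round(3), (R.T@w[2].T@[0,0,1]).round(3))
import cv2
for c,(r0,r1,c0,c1) in [("scene",(185,290,240,345)),("top",(125,205,230,330))]:
    im=cv2.imread(f"pics/{c}0.png")[r0:r1,c0:c1]; cv2.imwrite(f"pics/{c}0z.png",cv2.resize(im,None,fx=5.5,fy=5.5,interpolation=cv2.INTER_CUBIC))
E
```

```text
scene (218, 304) [0.56  0.067 0.094]
top (149, 279) [0.569 0.068 0.094]
top (165.5, 279) [0.534 0.063 0.026]
scene (239, 291) [0.532 0.052 0.026]
scene (230, 284) [0.515 0.062 0.058]
top (168, 281) [0.522 0.059 0.05 ]
scene [ 0.371 -0.416  1.035]
top [0.312 0.137 1.276]
[0.163 0.531 0.385] [ 0.226 -0.103 -0.969] [[284.0, 0.0, 255.0], [0.0, 284.0, 192.0], [0.0, 0.0, 1.0]]
cam in tool [0.072 0.    0.019] [-0.248  0.     0.969]
```

View pics/scene0z.png

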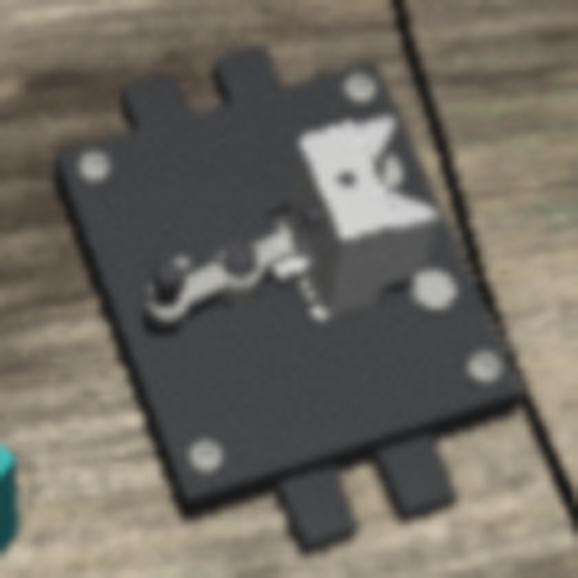

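View pics/top0z.png

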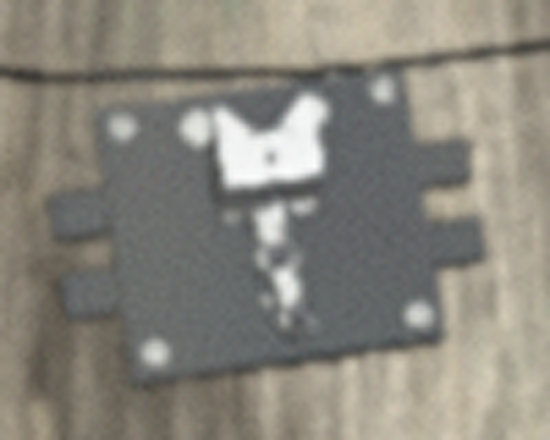

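Request:
arm_command:
  plan: [-1, 0.65, -1, 0, -1, -1, 0.65, -1, 0, -1, -1, 0.65, -1, 0, -1, -1, 0.65, -1, 0, -1, -1, 0.65, -1, 0, -1, -1, 0.65, -1, 0, -1, -1, 0.65, -1, 0, -1, -1, 0.65, -1, 0, -1, -1, 0.65, -1, 0, -1, -1, 0.65, -1, 0, -1, -1, 0.65, -1, 0, -1, -1, 0.65, -1, 0, -1, -1, 0.65, -1, 0, -1, -1, 0.65, -1, 0, -1, -1, 0.65, -1, 0, -1, -1, 0.65, -1, 0, -1]

```text
time_s: 2.65
ee_pos: [0.4887, 0.1002, 0.4047]
eef_rot: [3.142, -0.0, 0.623]
force: [-1.0, -0.2, -0.0]
grip_width: 0.0938
```

```bash
cat > look.py <<'E'
from h import *
import sys,pickle
tag=sys.argv[1]; names=sys.argv[2:]
o=sensors.get_obs(); p=P("wrist"); im=vision.camera("wrist"); cv2.imwrite(f"pics/{tag}.png",im)
d={"p":p}
for n in names:
    d[n]=[(np.array(x["at"]),x["confidence"]) for x in vision.pinpoint(n,"wrist")]
    print(n,[(a.round(1).tolist(),round(c,2)) for a,c in d[n][:3]])
pickle.dump(d,open(f"{tag}.pkl","wb")); print(sensors.get_obs()["time_s"])
E
python3 look.py w1 slot block_top keeper_pivot keeper_stud
```

```text
slot [([145.8, 308.7], 0.84)]
block_top [([309.3, 281.9], 0.92), ([113.6, 119.3], 0.81), ([151.7, 320.7], 0.66)]
keeper_pivot [([181.5, 296.3], 0.65)]
keeper_stud [([208.2, 286.4], 0.68)]
2.9
```

View pics/w1.png

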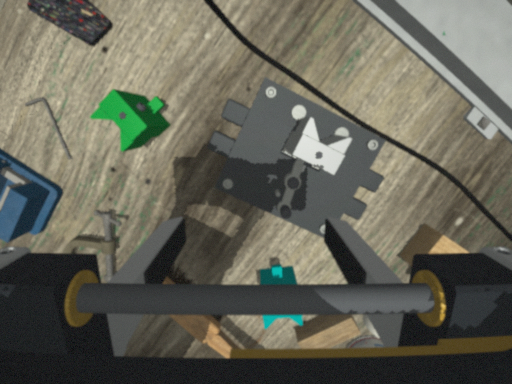

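Request:
arm_command:
  plan: [-1, -0.05, -0.1, -0.15, -0.22, -1, -0.05, -0.1, -0.15, -0.22, -1, -0.05, -0.1, -0.15, -0.22, -1, -0.05, -0.1, -0.15, -0.22, -1, -0.05, -0.1, -0.15, -0.22]

```text
time_s: 3.4
ee_pos: [0.4689, 0.0603, 0.3451]
eef_rot: [3.142, -0.001, 0.162]
force: [0.0, -0.4, 0.3]
grip_width: 0.0939
```

```bash
python3 look.py w2 slot block_top keeper_pivot keeper_stud
```

```text
slot [([103.9, 259.2], 0.57), ([127.1, 259.4], 0.3)]
block_top [([97.5, 262.2], 0.63), ([165.2, 32.6], 0.56), ([115.5, 256.5], 0.44)]
keeper_pivot [([147.3, 262.5], 0.67)]
keeper_stud [([183.0, 269.9], 0.79)]
3.65
```

View pics/w2.png

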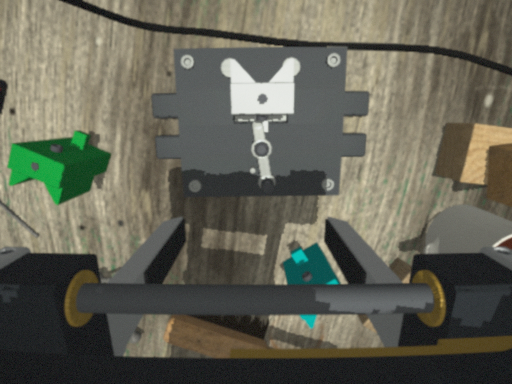

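```bash
python3 - <<'E'
from h import *
import pickle
w1=pickle.load(open("w1.pkl","rb"));w2=pickle.load(open("w2.pkl","rb"))
im=cv2.imread("pics/w2.png")[30:215,140:380]; cv2.imwrite("pics/w2z.png",cv2.resize(im,None,fx=3.2,fy=3.2,interpolation=cv2.INTER_CUBIC))
R=lambda w,at: ray("wrist",at,w["p"])
def t(n,*rs):
    x,e=tri(rs); print(n,x.round(4),np.round(e,4))
t("top",R(w1,(154.5,318.5)),R(w2,(99,263)))
t("topS",ray("scene",(218,304)),R(w2,(99,263)),R(w1,(154.5,318.5)))
t("pivot",R(w1,(182.5,293)),R(w2,(149,261)))
t("pivotS",R(w1,(182.5,293)),R(w2,(149,261)),ray("scene",(230,284)))
t("stud",R(w1,(210,285.5)),R(w2,(183,267)))
t("studS",R(w1,(210,285.5)),R(w2,(183,267)),ray("scene",(236.8,270)))
s=[onz(R(w2,a),.026) for a in [(62,187),(60,334),(186,195),(185,328)]]
print(np.round(s,4),np.mean(s,0).round(4))
s1=[onz(R(w1,a),.026) for a in [(92,271),(144.5,373),(184,228),(229,324)]]
print(np.round(s1,4),np.mean(s1,0).round(4))
for q in (s,s1):
    d=q[1]-q[0]; d2=q[3]-q[2]; print("y-dir yaw",np.degrees(np.arctan2(d[1],d[0])),np.degrees(np.arctan2(d2[1],d2[0])),np.linalg.norm(d),np.linalg.norm(d2))
    d=q[2]-q[0]; d2=q[3]-q[1]; print("x-dir",np.degrees(np.arctan2(d[1],d[0])),np.degrees(np.arctan2(d2[1],d2[0])),np.linalg.norm(d),np.linalg.norm(d2))
print("top z.094",onz(R(w2,(99,263)),.094).round(4),onz(R(w1,(154.5,318.5)),.094).round(4))
print("pivot z.053",onz(R(w2,(149,261)),.053).round(4),"stud .071",onz(R(w2,(183,267)),.071).round(4))
E
```

```text
top [0.5567 0.0686 0.0905] [0.0002 0.0002]
topS [0.5578 0.0685 0.0919] [0.0023 0.0013 0.001 ]
pivot [0.5136 0.0621 0.0493] [0.0001 0.0001]
pivotS [0.5147 0.0629 0.0562] [0.0008 0.0009 0.001 ]
stud [0.4831 0.0514 0.0601] [0.0004 0.0004]
studS [0.4819 0.0507 0.0557] [0.0005 0.0007 0.0006]
[[ 0.584   0.1475  0.026 ]
 [ 0.6093  0.0048  0.026 ]
 [ 0.4603  0.1252  0.026 ]
 [ 0.4848 -0.017   0.026 ]] [0.5346 0.0651 0.026 ]
[[ 0.5845  0.1459  0.026 ]
 [ 0.6096  0.0041  0.026 ]
 [ 0.4606  0.1237  0.026 ]
 [ 0.4849 -0.0171  0.026 ]] [0.5349 0.0641 0.026 ]
y-dir yaw -79.92883916182177 -80.24842734164093 0.14493548078149487 0.14433023827214803
x-dir -169.8022312592149 -170.07831654519936 0.12563568160758154 0.12644085571972402
y-dir yaw -79.94932835401207 -80.21633127577114 0.14395339954578737 0.14287343708163486
x-dir -169.83970147990968 -170.33009454005924 0.12584201270412587 0.12651037521859804
top z.094 [0.5563 0.0687 0.094 ] [0.5568 0.0694 0.094 ]
pivot z.053 [0.5138 0.0622 0.053 ] stud .071 [0.4858 0.0523 0.071 ]
```

View pics/w2z.png

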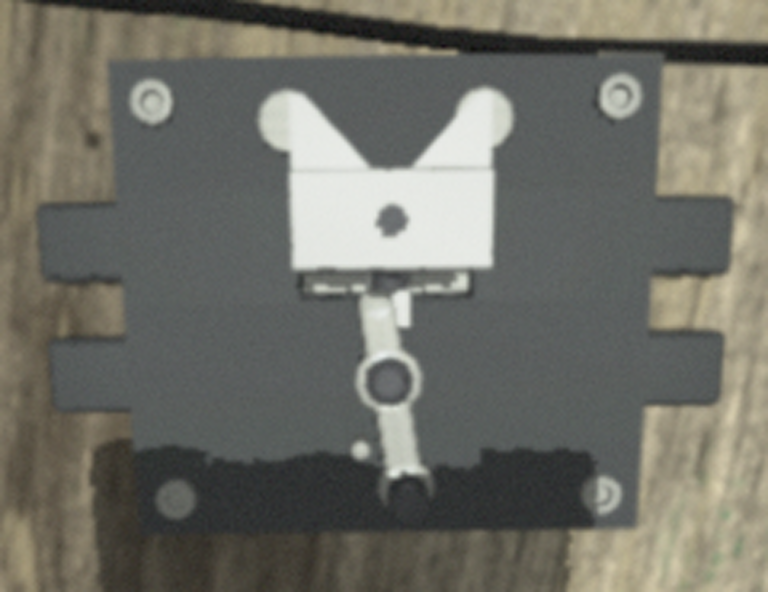

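```bash
python3 - <<'E'
from h import *
import pickle
w1=pickle.load(open("w1.pkl","rb"));w2=pickle.load(open("w2.pkl","rb"))
J=np.array([.5347,.0646,0]);a=np.radians(-170)
def W(x,y,z): return J+[np.cos(a)*x-np.sin(a)*y,np.sin(a)*x+np.cos(a)*y,z]
for k in (0,.1,.2):
    pts=[W(22+34*np.cos(k),34*np.sin(k),z) for z in (.046,.071)]
    print(k,pts[0].round(4),[proj("wrist",pts,w["p"]).round(1).tolist() for w in (w1,w2)],proj("scene",pts).round(1).tolist())
print("pivot",W(22,0,0).round(4),proj("wrist",[W(22,0,.053)],w2["p"]).round(1))
im=cv2.imread("pics/w2.png")[150:205,230:300].astype(float); im=np.clip(im*2.2,0,255).astype(np.uint8)
im1=np.clip(cv2.imread("pics/w1.png")[165:235,250:320].astype(float)*2.2,0,255).astype(np.uint8)
cv2.imwrite("pics/studz.png",np.hstack([cv2.resize(im,(400,314)),cv2.resize(im1,(314,314))]))
E
```

```text
0 [-5.46145e+01 -9.65970e+00  4.60000e-02] [[[321.9, 190.4], [318.4, 192.2]], [[495.2, 258.6], [492.9, 258.5]]] [[6348.4, -21025.1], [6290.2, -20841.4]]
0.1 [-5.38578e+01 -1.29730e+01  4.60000e-02] [[[372.4, 178.9], [369.2, 180.3]], [[490.7, 277.3], [488.3, 277.1]]] [[4133.2, -11032.9], [4100.4, -10946.6]]
0.2 [-5.27741e+01 -1.61941e+01  4.60000e-02] [[[412.9, 177.7], [410.1, 178.7]], [[479.9, 294.7], [477.5, 294.4]]] [[2836.1, -6158.6], [2815.7, -6113.1]]
pivot [-21.1311  -3.7557   0.    ] [[530.1 259.1]]
```

View pics/studz.png

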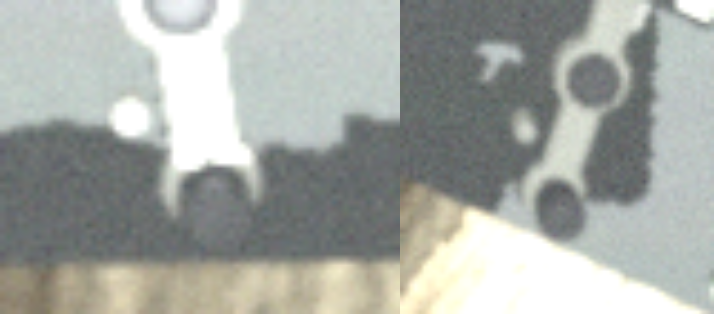

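```bash
python3 - <<'E'
from h import *
import pickle
w1=pickle.load(open("w1.pkl","rb"));w2=pickle.load(open("w2.pkl","rb"))
J=np.array([.5347,.0646,0]);a=np.radians(-170)
def W(x,y,z): return J+[np.cos(a)*x-np.sin(a)*y,np.sin(a)*x+np.cos(a)*y,z]
for k in (0,.05,.1,.2):
    pts=[W(.022+.034*np.cos(k),.034*np.sin(k),z) for z in (.046,.071)]
    print(k,pts[0].round(4),[proj("wrist",pts,w["p"]).round(1).tolist() for w in (w1,w2)],proj("scene",pts).round(1).tolist())
print("pivot",W(.022,0,0).round(4),proj("wrist",[W(.022,0,.053)],w2["p"]).round(1))
for k in np.arange(0,1.8,.1): print(round(k,2),W(.022+.034*np.cos(k),.034*np.sin(k),0).round(4)[:2])
print(sensors.get_obs()["ee_pos"],sensors.get_obs()["eef_rot"])
E
```

```text
0 [0.4796 0.0549 0.046 ] [[[206.9, 280.5], [213.3, 282.4]], [[183.2, 262.4], [189.0, 263.0]]] [[237.2, 268.8], [232.3, 269.1]]
0.05 [0.4799 0.0532 0.046 ] [[[207.4, 281.8], [213.9, 283.7]], [[183.1, 264.0], [189.0, 264.9]]] [[237.8, 269.1], [232.9, 269.4]]
0.1 [0.4803 0.0516 0.046 ] [[[207.9, 283.0], [214.4, 285.1]], [[183.0, 265.7], [188.8, 266.7]]] [[238.4, 269.4], [233.5, 269.7]]
0.2 [0.4814 0.0483 0.046 ] [[[208.7, 285.6], [215.2, 287.8]], [[182.4, 269.1], [188.2, 270.4]]] [[239.6, 270.1], [234.8, 270.4]]
pivot [0.513  0.0608 0.    ] [[150.  262.3]]
0.0 [0.4796 0.0549]
0.1 [0.4803 0.0516]
0.2 [0.4814 0.0483]
0.3 [0.4828 0.0452]
0.4 [0.4845 0.0423]
0.5 [0.4865 0.0395]
0.6 [0.4887 0.037 ]
0.7 [0.4912 0.0347]
0.8 [0.4939 0.0326]
0.9 [0.4968 0.0309]
1.0 [0.4999 0.0294]
1.1 [0.5031 0.0283]
1.2 [0.5064 0.0274]
1.3 [0.5098 0.0269]
1.4 [0.5132 0.0268]
1.5 [0.5166 0.027 ]
1.6 [0.5199 0.0275]
1.7 [0.5232 0.0283]
[0.46872721 0.06040508 0.34486247] [ 3.14153131e+00 -4.48213371e-04  1.59848739e-01]
```

Request:
arm_command:
  plan: [0, 0.029, -0.024, -0.1, 0.0, 0, 0.029, -0.024, -0.236, 0.04, 0, 0.029, -0.024, -0.236, 0.06, 0, 0.029, -0.024, -0.236, 0.06]

```text
time_s: 4.05
ee_pos: [0.4801, 0.0506, 0.249]
eef_rot: [-3.141, 0.003, 0.285]
force: [0.6, 1.1, 1.2]
grip_width: 0.0651
```

```bash
python3 look.py w3
```

```text
4.1
```

View pics/w3.png

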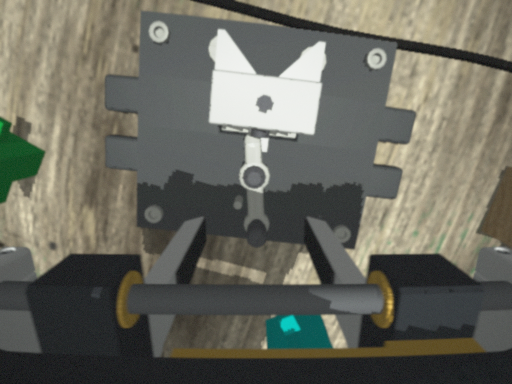

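Request:
arm_command:
  plan: [1, 0, 0, 0, 0, 1, 0, 0, 0, 0, 1, 0, 0, 0, 0, 1, 0, 0, 0, 0, 1, 0, 0, 0, 0, 1, 0, 0, 0, 0, 1, 0, 0, 0, 0, 1, 0, 0, 0, 0]
  newtons: 5

```text
time_s: 4.9
ee_pos: [0.4803, 0.0505, 0.2503]
eef_rot: [3.142, 0.0, 0.283]
force: [-1.9, -1.3, 0.8]
grip_width: 0.0124
```

Request:
arm_command:
  plan: [1, 0.0045, -0.0095, 0, 0.06, 1, 0.0105, -0.0205, 0, 0.131, 1, 0.0155, -0.0275, 0, 0.179, 1, 0.021, -0.034, 0, 0.227, 1, 0.027, -0.0395, 0, 0.275, 1, 0.034, -0.045, 0, 0.322, 1, 0.041, -0.049, 0, 0.37, 1, 0.049, -0.053, 0, 0.418, 1, 0.049, -0.053, 0, 0.418]

```text
time_s: 5.8
ee_pos: [0.5001, 0.0291, 0.2503]
eef_rot: [3.141, 0.0, 1.16]
force: [-0.3, -3.2, 1.8]
grip_width: 0.0126
```

Request:
arm_command:
  plan: [1, 0.008, -0.003, 0, 0.048, 1, 0.016, -0.005, 0, 0.095, 1, 0.025, -0.006, 0, 0.143, 1, 0.033, -0.0065, 0, 0.19, 1, 0.039, -0.006, 0, 0.225, 1, 0.039, -0.006, 0, 0.225]

```text
time_s: 6.4
ee_pos: [0.5156, 0.0267, 0.2503]
eef_rot: [3.141, 0.001, 1.629]
force: [1.5, -6.5, 0.7]
grip_width: 0.0129
```

Request:
arm_command:
  plan: [1, 0.003, -0.002, 0, 0.02, 1, 0.006, -0.0015, 0, 0.03, 1, 0.006, -0.0015, 0, 0.03]

```text
time_s: 6.7
ee_pos: [0.5179, 0.0265, 0.2503]
eef_rot: [3.142, 0.0, 1.691]
force: [-0.3, -0.4, 1.1]
grip_width: 0.0124
```

```bash
python3 look.py w4
```

```text
6.75
```

View pics/w4.png

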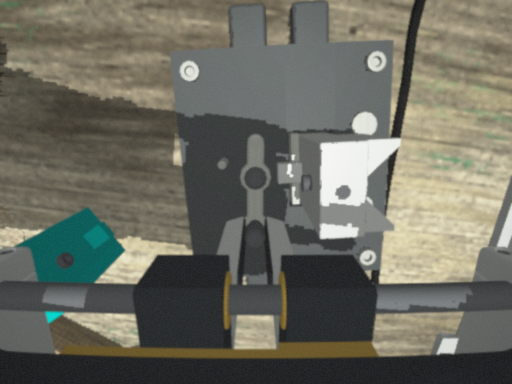

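Request:
arm_command:
  plan: [1, 0.0025, 0.0005, 0, 0.01, 1, 0.005, 0.001, 0, 0.02, 1, 0.005, 0.001, 0, 0.02]

```text
time_s: 7.05
ee_pos: [0.5198, 0.0268, 0.2502]
eef_rot: [-3.14, 0.0, 1.736]
force: [-3.9, -1.6, 3.9]
grip_width: 0.0126
```

Request:
arm_command:
  plan: [1, 0.0025, 0.0005, 0, 0, 1, 0.004, 0.001, 0, 0, 1, 0.004, 0.001, 0, 0]

```text
time_s: 7.35
ee_pos: [0.521, 0.027, 0.25]
eef_rot: [-3.139, 0.0, 1.735]
force: [-9.0, -4.0, 6.6]
grip_width: 0.014
```

Request:
arm_command:
  plan: [0.6, 0, 0, 0, 0, 0.6, -0.003, 0, 0, 0, 0.6, -0.003, 0, 0, 0, 0.6, -0.003, 0, 0.05, 0, 0.6, -0.003, 0, 0.15, 0, 0.6, -0.003, 0, 0.22, 0]

```text
time_s: 7.95
ee_pos: [0.5203, 0.0273, 0.3402]
eef_rot: [3.14, 0.0, 1.735]
force: [-0.4, 0.6, -0.3]
grip_width: 0.0188
```

```bash
python3 look.py w5 keeper_stud keeper_pivot block_top slot
python3 - <<'E'
from h import *
print({k:np.round(v,3).tolist() for k,v in sensors.get_obs().items() if k in("qpos","force","ee_pos","eef_rot")})
E
```

```text
keeper_stud [([197.6, 253.1], 0.83)]
keeper_pivot [([159.7, 253.0], 0.67), ([155.4, 290.8], 0.26)]
block_top [([230.1, 92.8], 0.93), ([164.8, 306.3], 0.69)]
slot [([154.7, 298.7], 0.66)]
8.2
{'qpos': [-0.018, 0.302, 1.682, 0.0, 1.158, -0.182], 'ee_pos': [0.52, 0.027, 0.337], 'eef_rot': [-3.141, -0.0, 1.735], 'force': [-0.015, -0.272, 0.323]}
```

View pics/w5.png

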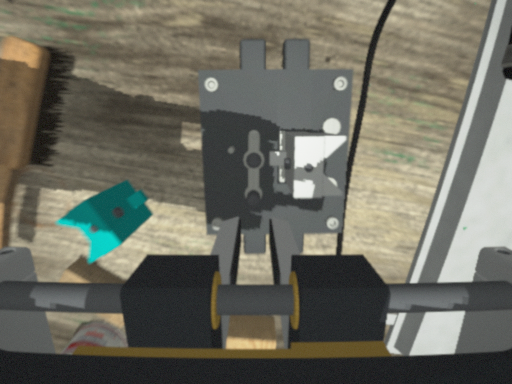

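```bash
python3 - <<'E'
from h import *
import pickle
w=pickle.load(open("w5.pkl","rb"))["p"]
print([onz(ray("wrist",a,w),.026).round(4)[:2].tolist() for a in [(85,211),(84,340),(223,217.5),(224,333)]])
print(onz(ray("wrist",(167,309),w),.094).round(4), "pivot",onz(ray("wrist",(160,254),w),.053).round(4),"stud",onz(ray("wrist",(199,254),w),.071).round(4))
E
```

```text
[[0.4607, 0.1249], [0.5859, 0.1469], [0.4862, -0.0168], [0.6124, 0.0028]]
[0.5578 0.0695 0.094 ] pivot [0.514  0.0622 0.053 ] stud [0.5194 0.0294 0.071 ]
```

Request:
arm_command:
  plan: [-1, 0.09, 0.103, 0.02, -0.745, -1, 0.09, 0.103, 0.02, -0.745, -1, 0.09, 0.103, 0.02, -0.745, -1, 0.09, 0.103, 0.02, -0.745, -1, 0.09, 0.103, 0.02, -0.745, -1, 0.09, 0.103, 0.02, -0.745, -1, 0.09, 0.103, 0.02, -0.745, -1, 0.09, 0.103, 0.02, -0.745, -1, 0.09, 0.103, 0.02, -0.745, -1, 0.09, 0.103, 0.02, -0.745, -1, 0.09, 0.103, 0.02, -0.745, -1, 0.09, 0.103, 0.02, -0.745]

```text
time_s: 9.4
ee_pos: [0.5562, 0.0684, 0.3448]
eef_rot: [-3.141, 0.002, 0.174]
force: [0.2, -0.4, -0.1]
grip_width: 0.0943
```

```bash
python3 look.py w6
```

```text
9.45
```

View pics/w6.png

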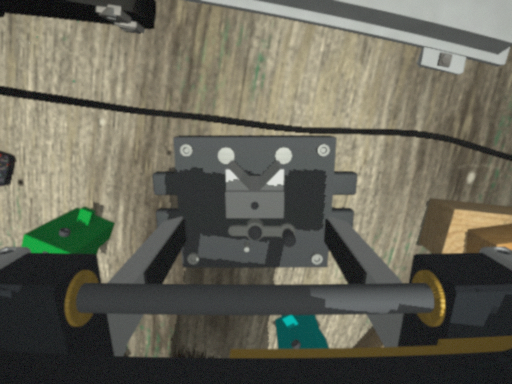

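```bash
python3 - <<'E'
from h import *
import pickle
w=pickle.load(open("w6.pkl","rb"))["p"]; w2=pickle.load(open("w2.pkl","rb"))["p"]
s=[onz(ray("wrist",a,w),.026)[:2] for a in [(150,186),(150,323),(259,193),(259,317)]]; print(np.round(s,4),np.mean(s,0).round(4))
print(onz(ray("wrist",(205.5,255),w),.094).round(4), tri([ray("wrist",(205.5,255),w),ray("wrist",(99,263),w2)]))
for a,b in((0,1),(2,3)): d=s[b]-s[a]; print(np.degrees(np.arctan2(d[1],d[0]))+90)
E
```

```text
[[ 0.5831  0.1473]
 [ 0.608   0.0054]
 [ 0.4588  0.1251]
 [ 0.4838 -0.0172]] [0.5334 0.0651]
[0.5564 0.0689 0.094 ] (array([0.55629904, 0.06874612, 0.09377203]), [np.float64(9.421829637538727e-05), np.float64(9.421829637539029e-05)])
9.9538783235963
9.984413729509328
```

Request:
arm_command:
  plan: [-1, 0.001, 0, -0.1, 0, -1, 0.001, 0, -0.2, 0, -1, 0.001, 0, -0.21, 0, -1, 0.001, 0, -0.21, 0]

```text
time_s: 9.85
ee_pos: [0.5568, 0.0684, 0.262]
eef_rot: [-3.141, 0.002, 0.176]
force: [0.9, 0.2, 0.4]
grip_width: 0.0941
```

Request:
arm_command:
  plan: [1, 0, 0, 0, 0, 1, 0, 0, 0, 0, 1, 0, 0, 0, 0, 1, 0, 0, 0, 0, 1, 0, 0, 0, 0, 1, 0, 0, 0, 0, 1, 0, 0, 0, 0]
  newtons: 15

```text
time_s: 10.55
ee_pos: [0.5567, 0.0686, 0.2625]
eef_rot: [-3.141, -0.0, 0.174]
force: [-1.4, 2.8, 2.9]
grip_width: 0.0497
```

Request:
arm_command:
  plan: [1, 0.001, -0.005, 0, 0, 1, 0.002, -0.01, 0, 0, 1, 0.002, -0.01, 0, 0]

```text
time_s: 10.85
ee_pos: [0.5572, 0.0665, 0.2629]
eef_rot: [-3.136, -0.0, 0.175]
force: [-7.5, 23.2, 10.4]
grip_width: 0.0503
```

Request:
arm_command:
  plan: [1, 0, 0, 0, 0, 1, 0, 0, 0, 0]
  newtons: 6

```text
time_s: 11.05
ee_pos: [0.5573, 0.0656, 0.2629]
eef_rot: [-3.139, -0.0, 0.175]
force: [-5.5, 12.2, 10.3]
grip_width: 0.0537
```

```bash
python3 look.py w7; python3 - <<'E'
from h import *
print(np.round(sensors.get_obs()["moment"],2),sensors.get_obs()["force"])
cv2.imwrite("pics/s7.png",cv2.resize(vision.camera("scene")[180:295,235:350],None,fx=5,fy=5,interpolation=2))
E
```

```text
11.1
[2.44 1.24 0.05] [-4.75160822 11.00410794  8.92570681]
```

View pics/w7.png

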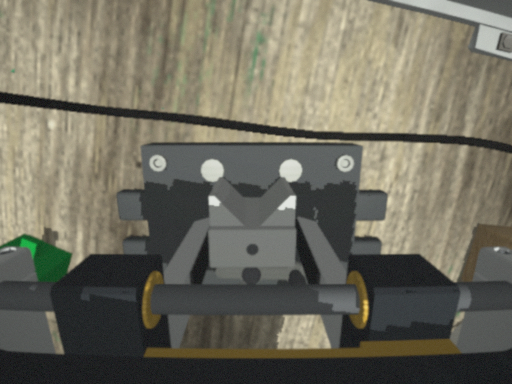

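View pics/s7.png

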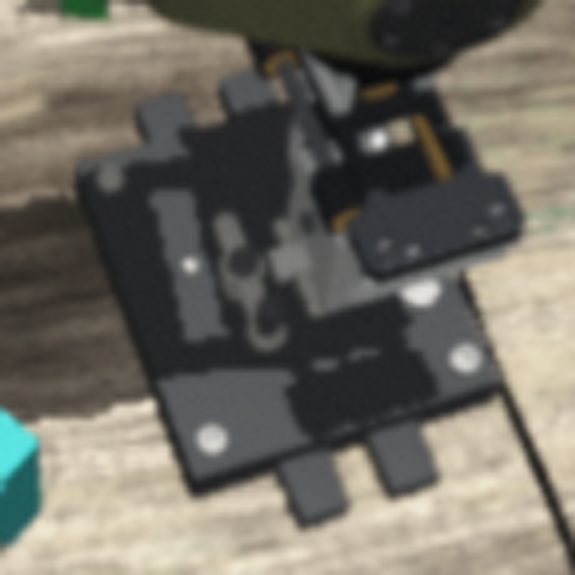

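Request:
arm_command:
  plan: [-0.15, -0.002, 0.01, 0, 0, -0.15, -0.002, 0.01, 0, 0, -0.15, -0.002, 0.01, 0.03, 0, -0.11, -0.002, 0.01, 0.03, 0, -0.11, -0.002, 0.01, 0.03, 0]
  newtons: 50

```text
time_s: 11.65
ee_pos: [0.5568, 0.0682, 0.2747]
eef_rot: [3.141, -0.001, 0.174]
force: [0.2, 0.5, -0.9]
grip_width: 0.0522
```

Push towards jig +y by 6 mm in steps.

Request:
arm_command:
  plan: [-0.11, 0.001, -0.006, 0, 0, -0.11, 0.002, -0.011, 0, 0, -0.11, 0.003, -0.015, 0, 0, -0.11, 0.003, -0.015, 0, 0]

```text
time_s: 12.05
ee_pos: [0.5576, 0.0642, 0.2748]
eef_rot: [-3.137, -0.0, 0.175]
force: [-6.6, 21.1, 10.3]
grip_width: 0.0525
```

Request:
arm_command:
  plan: [-0.11, 0.001, -0.005, 0, 0, -0.11, 0.002, -0.01, 0, 0, -0.11, 0.002, -0.01, 0, 0]

```text
time_s: 12.35
ee_pos: [0.5583, 0.0612, 0.276]
eef_rot: [-3.134, -0.001, 0.175]
force: [-12.9, 30.9, 23.4]
grip_width: 0.0527
```

```bash
python3 look.py w8; python3 - <<'E'
from h import *
cv2.imwrite("pics/s8.png",cv2.resize(vision.camera("scene")[180:295,235:350],None,fx=5,fy=5,interpolation=2))
E
```

```text
12.4
```

View pics/w8.png

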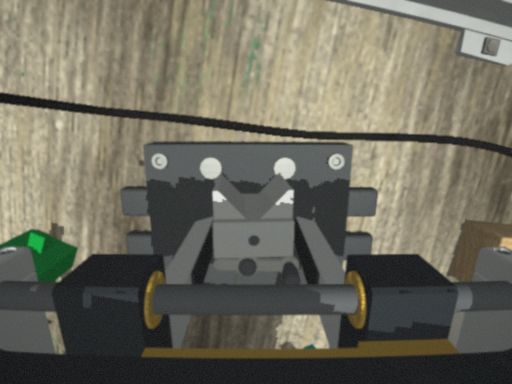

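View pics/s8.png

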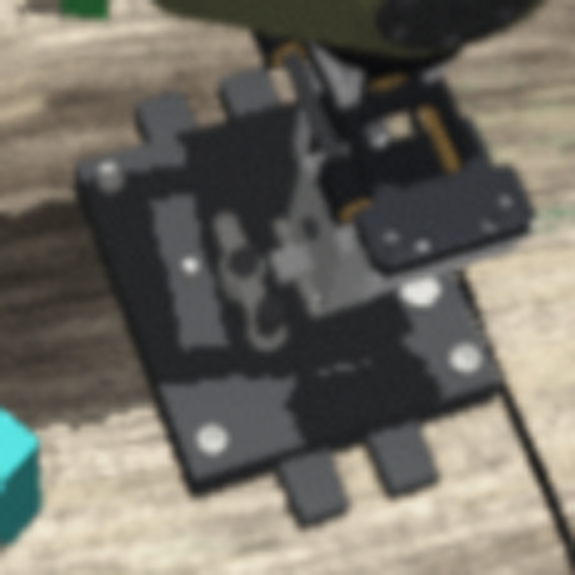

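Request:
arm_command:
  plan: [-0.11, 0, 0, 0.005, 0, -0.11, 0, 0, 0.01, 0, -0.11, 0, 0, 0.01, 0]

```text
time_s: 12.75
ee_pos: [0.5583, 0.0597, 0.2779]
eef_rot: [-3.138, 0.001, 0.175]
force: [-3.8, 15.7, 2.2]
grip_width: 0.0526
```

Request:
arm_command:
  plan: [-0.11, 0.001, -0.004, 0.002, 0, -0.11, 0.002, -0.008, 0.004, 0, -0.11, 0.002, -0.008, 0.004, 0]

```text
time_s: 13.05
ee_pos: [0.559, 0.0568, 0.2794]
eef_rot: [-3.137, 0.001, 0.175]
force: [-4.8, 20.1, 2.0]
grip_width: 0.0525
```

```bash
python3 look.py w9; python3 - <<'E'
from h import *
cv2.imwrite("pics/s9.png",cv2.resize(vision.camera("scene")[180:295,235:350],None,fx=5,fy=5,interpolation=2))
E
```

```text
13.1
```

View pics/w9.png

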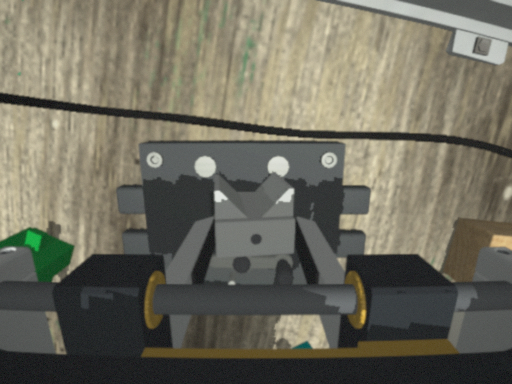

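View pics/s9.png

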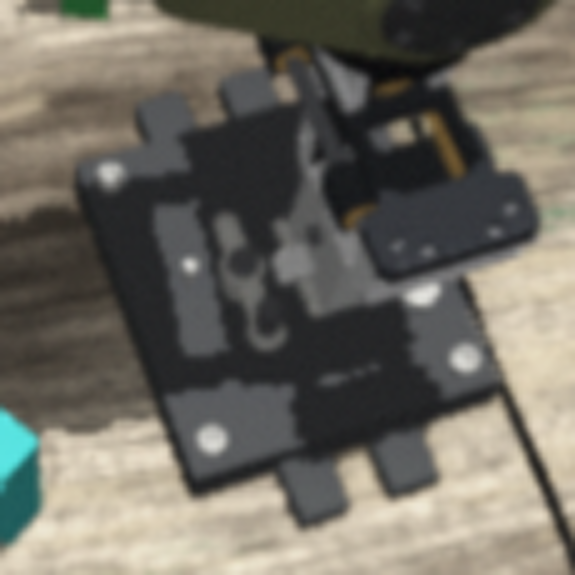

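Request:
arm_command:
  plan: [-0.11, -0.001, 0.004, 0, 0, -0.11, -0.001, 0.004, -0.015, 0, -0.11, -0.002, 0.01, -0.015, 0, -0.11, -0.003, 0.016, -0.012, 0, -0.11, -0.004, 0.022, -0.009, 0, -0.11, -0.005, 0.028, -0.006, 0]

```text
time_s: 13.75
ee_pos: [0.5576, 0.0658, 0.277]
eef_rot: [3.14, 0.0, 0.174]
force: [3.1, -5.6, -3.9]
grip_width: 0.0522
```

Request:
arm_command:
  plan: [-0.11, -0.001, 0.006, 0.003, 0, -0.11, -0.002, 0.012, 0.006, 0, -0.11, -0.003, 0.018, 0.008, 0, -0.11, -0.004, 0.024, 0.01, 0, -0.11, -0.004, 0.024, 0.01, 0]

```text
time_s: 14.25
ee_pos: [0.5559, 0.0754, 0.2809]
eef_rot: [3.14, 0.001, 0.174]
force: [1.5, -4.8, -2.3]
grip_width: 0.0524
```

Request:
arm_command:
  plan: [-0.11, -0.001, 0.006, 0.001, 0, -0.11, -0.002, 0.012, 0.002, 0, -0.11, -0.002, 0.012, 0.002, 0]

```text
time_s: 14.55
ee_pos: [0.5552, 0.0797, 0.282]
eef_rot: [3.139, 0.001, 0.174]
force: [1.1, -9.9, -1.0]
grip_width: 0.0522
```

```bash
python3 look.py w10; python3 - <<'E'
from h import *
cv2.imwrite("pics/s10.png",cv2.resize(vision.camera("scene")[180:295,235:350],None,fx=5,fy=5,interpolation=2))
E
```

```text
14.6
```

View pics/w10.png

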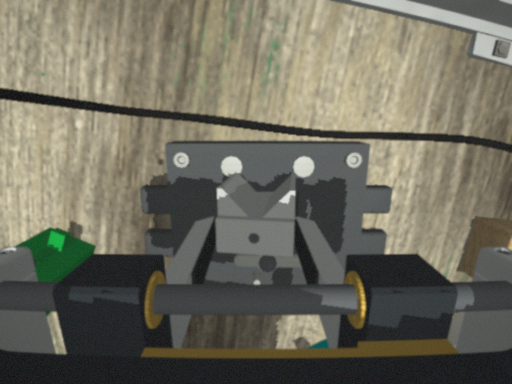

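View pics/s10.png

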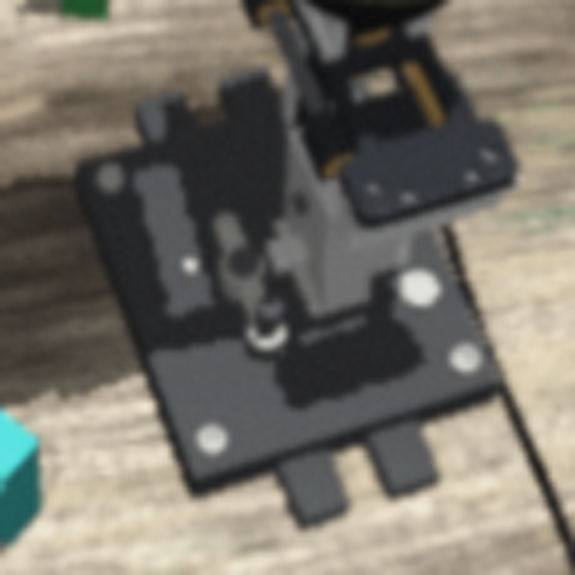

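Request:
arm_command:
  plan: [-0.11, 0.001, -0.004, 0, 0, -0.11, 0.001, -0.004, -0.015, 0, -0.11, 0.002, -0.01, -0.015, 0, -0.11, 0.003, -0.017, -0.0135, 0, -0.11, 0.0045, -0.025, -0.012, 0, -0.11, 0.0055, -0.032, -0.01, 0, -0.11, 0.007, -0.039, -0.008, 0]

```text
time_s: 15.35
ee_pos: [0.5579, 0.0661, 0.2793]
eef_rot: [-3.139, -0.001, 0.175]
force: [-0.3, 10.2, 3.8]
grip_width: 0.0521
```

Request:
arm_command:
  plan: [-0.11, 0.0015, -0.007, 0.002, 0, -0.11, 0.003, -0.014, 0.004, 0, -0.11, 0.004, -0.02, 0.006, 0, -0.11, 0.005, -0.025, 0.007, 0, -0.11, 0.005, -0.025, 0.007, 0]

```text
time_s: 15.85
ee_pos: [0.5596, 0.0575, 0.2818]
eef_rot: [-3.136, -0.0, 0.175]
force: [-2.4, 23.2, 5.9]
grip_width: 0.0523
```

```bash
python3 look.py w11; python3 - <<'E'
from h import *
cv2.imwrite("pics/s11.png",cv2.resize(vision.camera("scene")[180:295,235:350],None,fx=5,fy=5,interpolation=2))
E
```

```text
15.9
```

View pics/w11.png

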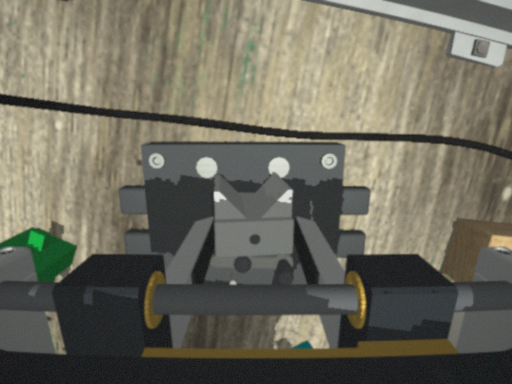

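View pics/s11.png

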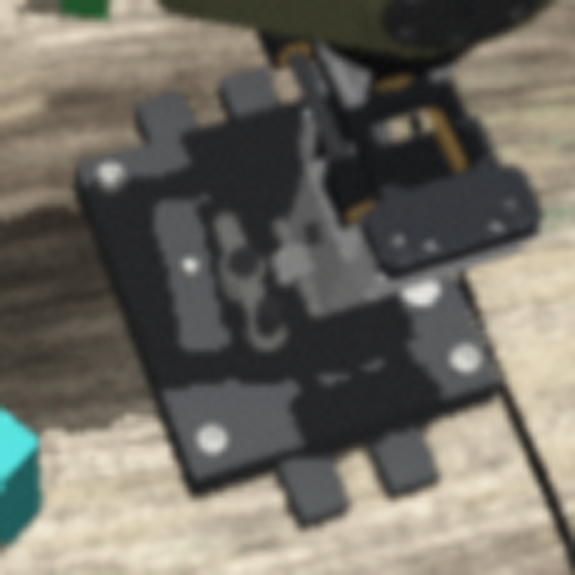

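Request:
arm_command:
  plan: [-0.11, -0.001, 0.004, 0, 0, -0.11, -0.001, 0.004, -0.025, 0, -0.11, -0.002, 0.01, -0.025, 0, -0.11, -0.003, 0.017, -0.02, 0, -0.11, -0.0045, 0.025, -0.015, 0, -0.11, -0.0055, 0.032, -0.01, 0, -0.11, -0.007, 0.039, -0.005, 0]

```text
time_s: 16.65
ee_pos: [0.5569, 0.0703, 0.279]
eef_rot: [3.141, 0.002, 0.174]
force: [0.7, -7.3, -6.3]
grip_width: 0.0522
```

Request:
arm_command:
  plan: [-0.11, -0.001, 0.006, 0.004, 0, -0.11, -0.002, 0.012, 0.008, 0, -0.11, -0.003, 0.018, 0.012, 0, -0.11, -0.004, 0.024, 0.015, 0, -0.11, -0.004, 0.024, 0.015, 0]

```text
time_s: 17.15
ee_pos: [0.5553, 0.0797, 0.2849]
eef_rot: [3.14, 0.002, 0.174]
force: [-0.5, -8.8, -3.4]
grip_width: 0.0523
```

```bash
python3 look.py w12; python3 - <<'E'
from h import *
cv2.imwrite("pics/s12.png",cv2.resize(vision.camera("scene")[180:295,235:350],None,fx=5,fy=5,interpolation=2))
E
```

```text
17.2
```

View pics/w12.png

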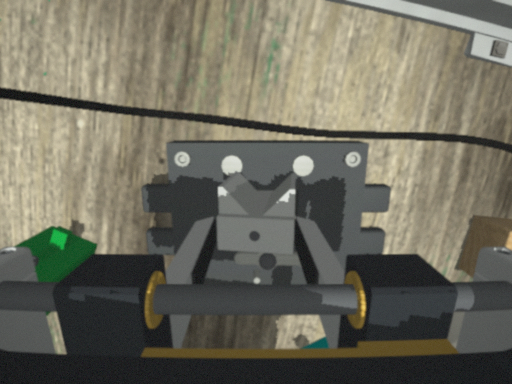

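View pics/s12.png

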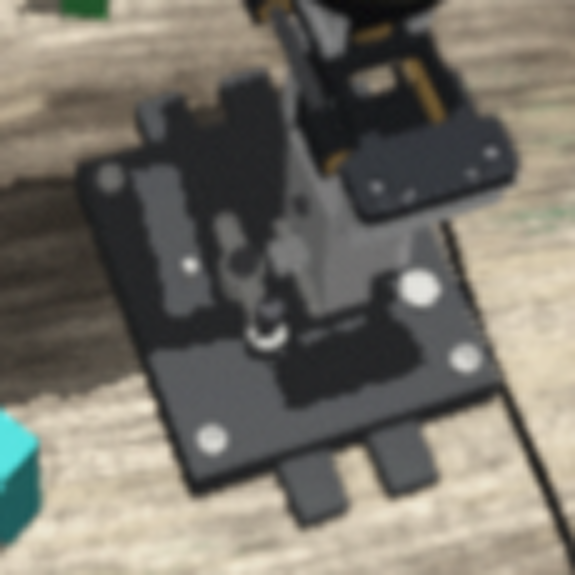

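Request:
arm_command:
  plan: [-0.11, 0.0005, -0.003, 0, 0, -0.11, 0.0005, -0.003, -0.025, 0, -0.11, 0.0005, -0.003, -0.045, 0, 0.1, 0.0005, -0.003, -0.045, 0, 0.1, 0.0005, -0.003, -0.045, 0, 0.1, 0.0005, -0.003, -0.045, 0]
  newtons: 14

```text
time_s: 17.85
ee_pos: [0.5566, 0.0782, 0.2689]
eef_rot: [3.139, -0.005, 0.174]
force: [7.7, -11.3, 6.5]
grip_width: 0.0532
```

Request:
arm_command:
  plan: [0.1, 0.0013, -0.007, 0.004, 0, 0.1, 0.0026, -0.015, 0.008, 0, 0.1, 0.004, -0.022, 0.012, 0, 0.1, 0.005, -0.029, 0.016, 0]

```text
time_s: 18.25
ee_pos: [0.5576, 0.0682, 0.2732]
eef_rot: [-3.14, 0.0, 0.174]
force: [4.2, 7.1, -10.2]
grip_width: 0.05
```

Request:
arm_command:
  plan: [0.1, 0.001, -0.007, 0.004, 0, 0.1, 0.002, -0.015, 0.008, 0, 0.1, 0.003, -0.022, 0.012, 0, 0.1, 0.004, -0.029, 0.016, 0, 0.1, 0.004, -0.029, 0.016, 0]

```text
time_s: 18.75
ee_pos: [0.5589, 0.0572, 0.2789]
eef_rot: [-3.138, 0.002, 0.174]
force: [1.5, 13.0, -10.1]
grip_width: 0.0519
```

```bash
python3 look.py w13; python3 - <<'E'
from h import *
cv2.imwrite("pics/s13.png",cv2.resize(vision.camera("scene")[180:295,235:350],None,fx=5,fy=5,interpolation=2))
E
```

```text
18.8
```

View pics/w13.png

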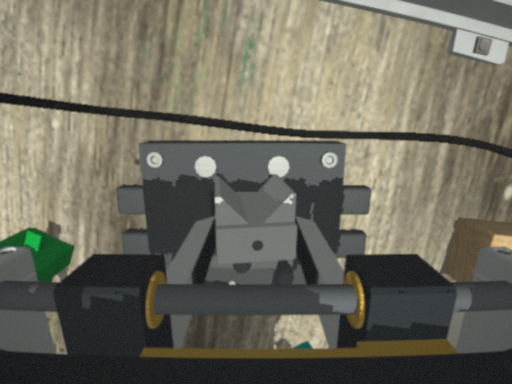

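View pics/s13.png

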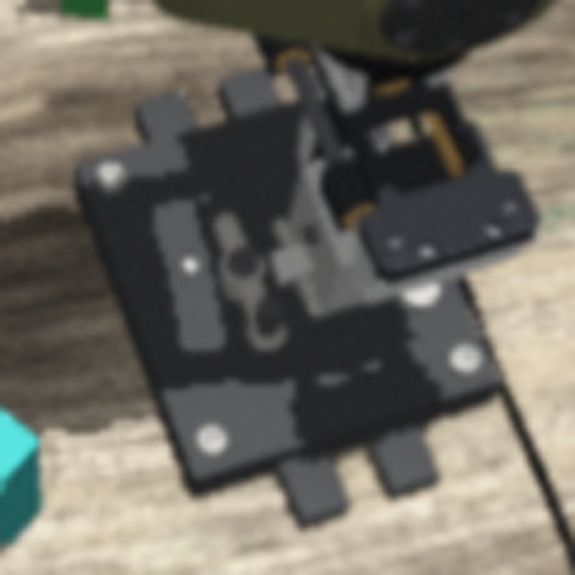

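```bash
cat > hz.py <<'E'
from h import *
import pickle
ux=np.array([np.cos(np.radians(-170)),np.sin(np.radians(-170)),0]);uy=np.array([-ux[1],ux[0],0]);S=np.array([.5564,.0687,.026])
def hz(tag,at):
    p=pickle.load(open(tag+".pkl","rb"))["p"]; c,v=ray("wrist",at,p); x=c+v*(((S-c)@ux)/(v@ux)); print(tag,"y",((x-S)@uy).round(4),"z",x[2].round(4),"camz",c[2].round(4))
if __name__=="__main__":
    # hole centre by dark-blob in block top
    for t in ["w6","w7","w8","w9","w10","w11","w12","w13"]:
        g=cv2.imread(f"pics/{t}.png",0).astype(float)
        r0,c0=(205,255) if t=="w6" else (243,255)
        r=9 if t=="w6" else 12
        w=g[r0-r:r0+r+1,c0-r:c0+r+1]; m=w<np.median(w)-20
        n,l,st,ce=cv2.connectedComponentsWithStats(m.astype(np.uint8))
        i=[k for k in range(1,n) if st[k,4]>15 and st[k,4]<200]
        if not i: print(t,"none");continue
        k=min(i,key=lambda k:np.hypot(*(ce[k]-r))); at=(r0-r+ce[k][1],c0-r+ce[k][0]); print(np.round(at,1),st[k,4],end=" "); hz(t,at)
E
python3 hz.py
```

```text
[205.3 254.4] 54 w6 y -0.0007 z 0.0935 camz 0.3253
[249.1 252. ] 116 w7 y 0.0008 z 0.0936 camz 0.2436
[240.1 253.4] 103 w8 y 0.0051 z 0.0933 camz 0.2567
[238.8 255.8] 99 w9 y 0.0114 z 0.0958 camz 0.2599
[237.9 253.5] 96 w10 y -0.012 z 0.0962 camz 0.2626
[239.  254.3] 96 w11 y 0.0098 z 0.0961 camz 0.2624
[235.5 254. ] 88 w12 y -0.0117 z 0.0959 camz 0.2654
[245.1 257.1] 98 w13 y 0.0119 z 0.1047 camz 0.2594
```

Request:
arm_command:
  plan: [0.1, -0.001, 0.007, 0.004, 0, 0.1, -0.002, 0.015, 0.008, 0, 0.1, -0.003, 0.022, 0.012, 0, 0.1, -0.004, 0.029, 0.016, 0]

```text
time_s: 19.25
ee_pos: [0.5574, 0.0676, 0.286]
eef_rot: [3.141, 0.002, 0.174]
force: [2.5, -4.4, -22.4]
grip_width: 0.0498
```

```bash
python3 look.py w14
```

```text
19.3
```

View pics/w14.png

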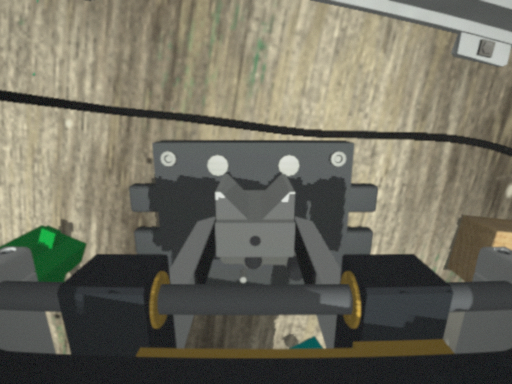

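```bash
python3 -c "
from hz import *
hz('w14',(241,255.3))"
```

```text
w14 y 0.0011 z 0.1056 camz 0.2664
```

Request:
arm_command:
  plan: [0.1, -0.001, 0.007, 0.0, 0, 0.1, -0.002, 0.015, 0.0, 0, 0.1, -0.003, 0.022, 0.001, 0, 0.1, -0.004, 0.029, 0.002, 0]

```text
time_s: 19.7
ee_pos: [0.5564, 0.0783, 0.2893]
eef_rot: [3.139, -0.002, 0.174]
force: [0.7, -11.7, -4.9]
grip_width: 0.0505
```

```bash
python3 look.py w15;python3 - <<'E'
from h import *
cv2.imwrite("pics/s15.png",cv2.resize(vision.camera("scene")[180:295,235:350],None,fx=5,fy=5,interpolation=2))
E
```

```text
19.75
```

View pics/w15.png

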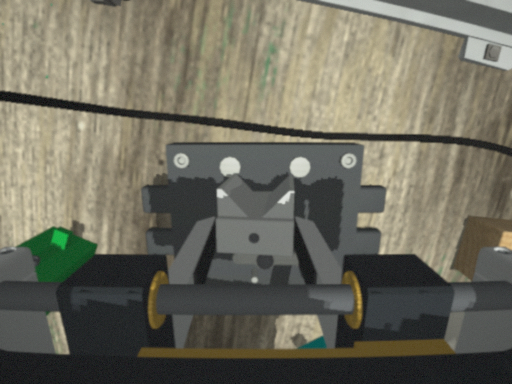

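View pics/s15.png

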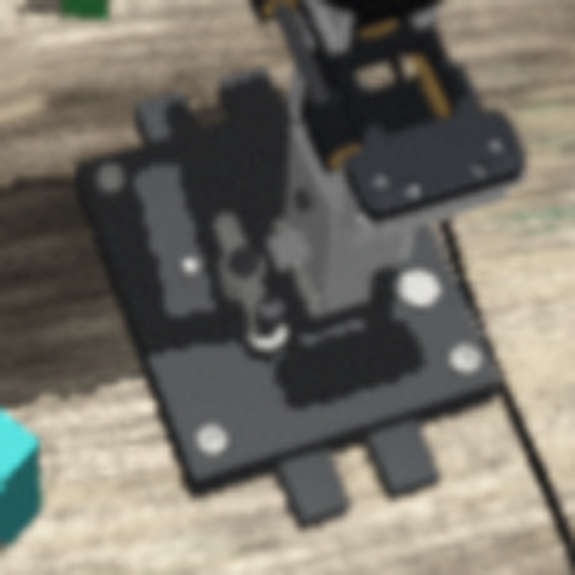

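```bash
python3 -c "
from hz import *
hz('w15',(238.3,254))"
```

```text
w15 y -0.01 z 0.101 camz 0.2701
```

Request:
arm_command:
  plan: [-0.14, 0, -0.002, 0, 0, -0.14, 0, -0.002, -0.02, 0, -0.14, 0, -0.002, -0.04, 0, 0.1, 0, -0.002, -0.04, 0, 0.1, 0, -0.002, -0.04, 0, 0.1, 0, -0.002, -0.04, 0]

```text
time_s: 20.4
ee_pos: [0.5567, 0.0777, 0.2724]
eef_rot: [3.139, -0.003, 0.175]
force: [5.8, -10.1, -1.9]
grip_width: 0.0527
```

Request:
arm_command:
  plan: [0.1, 0.001, -0.007, 0.004, 0, 0.1, 0.002, -0.015, 0.008, 0, 0.1, 0.003, -0.022, 0.012, 0, 0.1, 0.004, -0.029, 0.015, 0]

```text
time_s: 20.8
ee_pos: [0.5574, 0.0673, 0.277]
eef_rot: [-3.14, 0.001, 0.174]
force: [2.6, 9.8, -14.8]
grip_width: 0.0497
```

Request:
arm_command:
  plan: [0.1, 0.001, -0.007, 0.003, 0, 0.1, 0.002, -0.015, 0.006, 0, 0.1, 0.003, -0.022, 0.009, 0, 0.1, 0.004, -0.029, 0.012, 0]

```text
time_s: 21.2
ee_pos: [0.5588, 0.0565, 0.2814]
eef_rot: [-3.138, 0.002, 0.175]
force: [0.5, 15.6, -11.1]
grip_width: 0.0525
```

```bash
python3 look.py w16;python3 - <<'E'
from h import *
cv2.imwrite("pics/s16.png",cv2.resize(vision.camera("scene")[180:295,235:350],None,fx=5,fy=5,interpolation=2))
E
```

```text
21.25
```

View pics/w16.png

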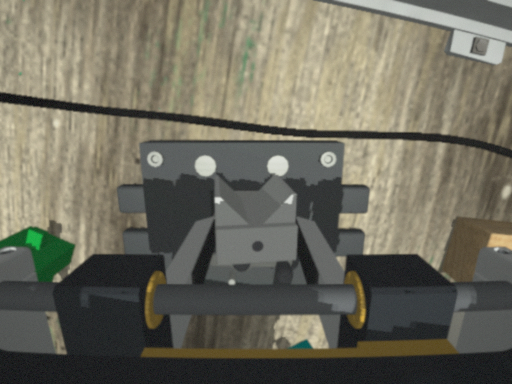

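View pics/s16.png

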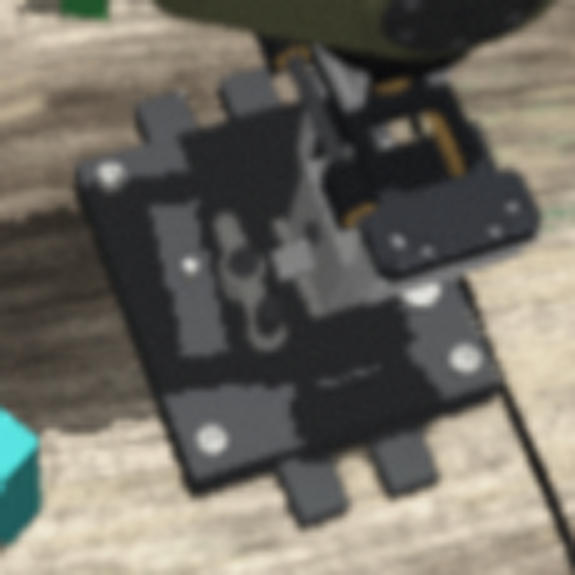

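```bash
python3 -c "
from hz import *
hz('w16',(245.8,257))"
```

```text
w16 y 0.0126 z 0.1087 camz 0.2619
```

Request:
arm_command:
  plan: [-0.14, 0, 0.002, 0, 0, -0.14, 0, 0.002, -0.015, 0, -0.14, 0, 0.002, -0.025, 0, 0.1, 0, 0.002, -0.025, 0, 0.1, 0, 0.002, -0.025, 0, 0.1, 0, 0.002, -0.025, 0]

```text
time_s: 21.9
ee_pos: [0.5595, 0.0573, 0.2738]
eef_rot: [-3.139, -0.003, 0.175]
force: [-1.0, 12.8, 6.3]
grip_width: 0.0534
```

Request:
arm_command:
  plan: [0.1, -0.001, 0.007, 0.004, 0, 0.1, -0.002, 0.015, 0.008, 0, 0.1, -0.003, 0.022, 0.012, 0, 0.1, -0.004, 0.029, 0.015, 0]

```text
time_s: 22.3
ee_pos: [0.5577, 0.0671, 0.2783]
eef_rot: [3.14, 0.0, 0.174]
force: [2.5, -6.4, -8.0]
grip_width: 0.05
```

Request:
arm_command:
  plan: [0.1, -0.001, 0.007, 0.004, 0, 0.1, -0.002, 0.015, 0.008, 0, 0.1, -0.003, 0.022, 0.012, 0, 0.1, -0.004, 0.029, 0.016, 0]

```text
time_s: 22.7
ee_pos: [0.5558, 0.0783, 0.2832]
eef_rot: [3.14, 0.004, 0.174]
force: [3.5, -10.0, -19.0]
grip_width: 0.0519
```

```bash
python3 look.py w17
```

```text
22.75
```

View pics/w17.png

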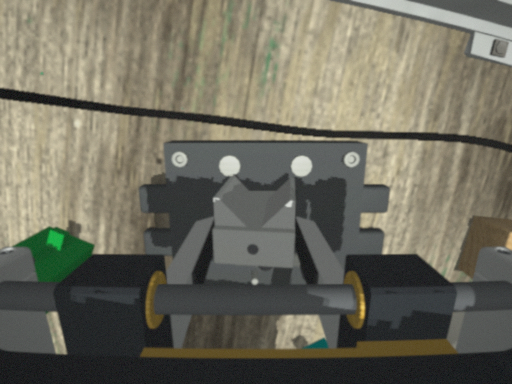

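```bash
python3 -c "
from hz import *
hz('w17',(249,252.5))"
```

```text
w17 y -0.011 z 0.1137 camz 0.2635
```

Request:
arm_command:
  plan: [0.1, 0.001, -0.007, 0, 0, 0.1, 0.002, -0.015, 0.002, 0, 0.1, 0.003, -0.022, 0.005, 0, 0.1, 0.004, -0.029, 0.008, 0]

```text
time_s: 23.15
ee_pos: [0.5574, 0.0679, 0.2875]
eef_rot: [-3.14, 0.002, 0.174]
force: [-1.0, 8.2, -12.1]
grip_width: 0.0499
```

```bash
python3 look.py w18
```

```text
23.2
```

View pics/w18.png

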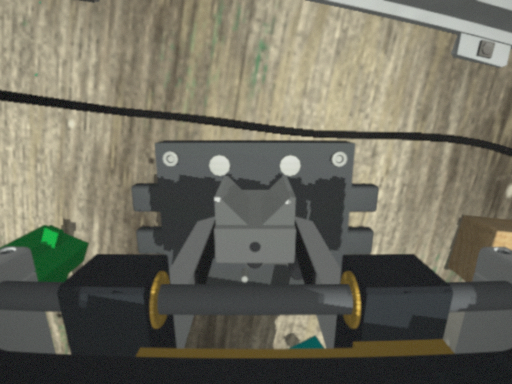

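```bash
python3 -c "
from hz import *
hz('w18',(246.5,255.5))"
```

```text
w18 y 0.0006 z 0.1145 camz 0.268
```

Request:
arm_command:
  plan: [0.1, 0.001, -0.007, 0.002, 0, 0.1, 0.002, -0.015, 0.004, 0, 0.1, 0.003, -0.022, 0.007, 0, 0.1, 0.004, -0.028, 0.01, 0]

```text
time_s: 23.6
ee_pos: [0.5588, 0.057, 0.2912]
eef_rot: [-3.139, 0.002, 0.175]
force: [-1.0, 9.2, -15.4]
grip_width: 0.0512
```

```bash
python3 look.py w19;python3 - <<'E'
from h import *
cv2.imwrite("pics/s19.png",cv2.resize(vision.camera("scene")[180:295,235:350],None,fx=5,fy=5,interpolation=2))
E
```

```text
23.65
```

View pics/w19.png

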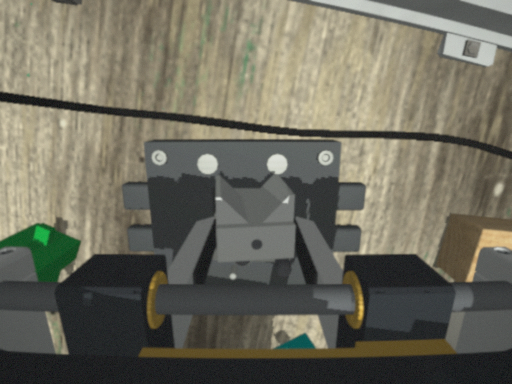

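View pics/s19.png

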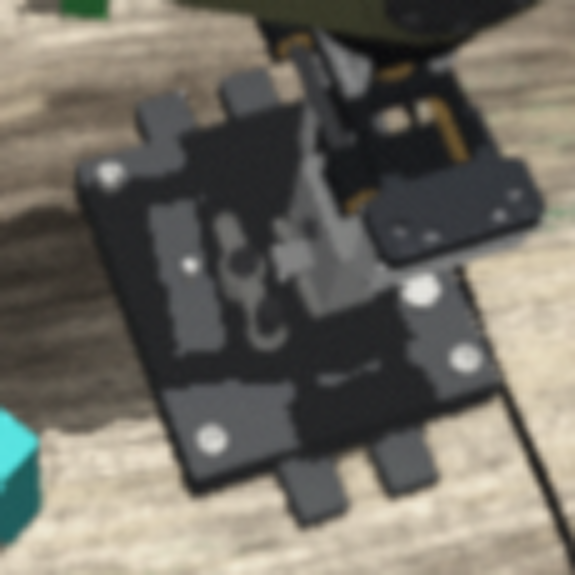

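```bash
python3 -c "
from hz import *
hz('w19',(244,257))
for y in (0,):
  for dz in (0,.009,.018): print(dz,proj('scene',[S+ux*.028+uy*y+[0,0,-.018+.0255+dz]]).round(2), ((proj('scene',[S+ux*.028+[0,0,-.018+.0255+dz]])-[180,235])*5).round(0))
# block bottom corner visible
for dz in (0,.009,.018,.022): print(((proj('scene',[S+ux*.012+uy*.025+[0,0,-.018+dz]])-[180,235])*5).round(0))
"
for t in 9 11 13 16 19; do echo s$t; done
python3 - <<'E'
import cv2,numpy as np
cv2.imwrite('pics/cmp.png',np.hstack([cv2.resize(cv2.imread(f'pics/s{t}.png')[180:380,230:430],None,fx=1.9,fy=1.9) for t in (9,19)]))
E
```

```text
w19 y 0.0123 z 0.1159 camz 0.2716
0 [[233.26 288.9 ]] [[266. 269.]]
0.009 [[231.52 289.16]] [[258. 271.]]
0.018 [[229.76 289.42]] [[249. 272.]]
[[326. 316.]]
[[318. 318.]]
[[309. 320.]]
[[306. 320.]]
s9
s11
s13
s16
s19
```

View pics/cmp.png

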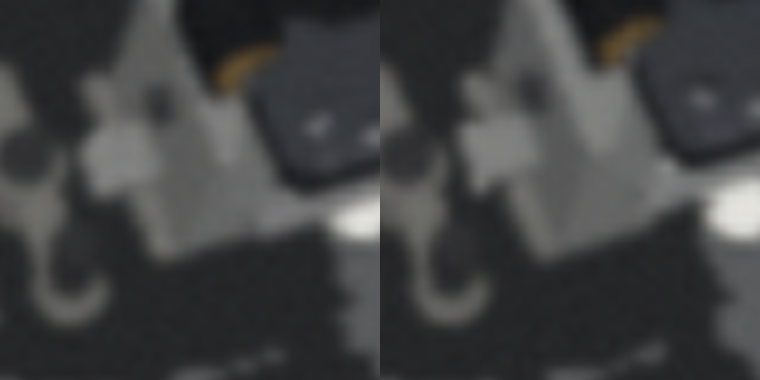

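```bash
python3 - <<'E'
import cv2,numpy as np
cv2.imwrite('pics/cmp2.png',np.hstack([cv2.resize(cv2.imread(f'pics/w{t}.png')[160:290,200:312],None,fx=3.5,fy=3.5,interpolation=2) for t in (12,17)]))
E
```

```text
(no output)
```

View pics/cmp2.png

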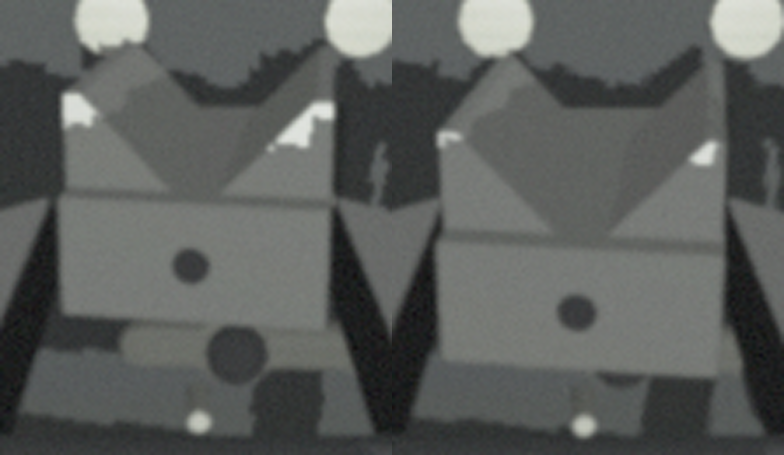

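```bash
cat > pnp.py <<'E'
from hz import *
obj=np.array([[-12,-25,86],[-12,25,86],[12,-25,86],[12,25,86],[0,0,86]],float)/1000
A=np.stack([ux,uy,[0,0,1]],1)
from scipy.optimize import least_squares
from scipy.spatial.transform import Rotation as Ro
def fit(tag,px):
    p=pickle.load(open(tag+".pkl","rb"))["p"]; px=np.array(px,float)
    def X(q): return S+(A@(Ro.from_rotvec([q[3],q[4],0]).as_matrix()@obj.T+np.array(q[:3])[:,None])).T
    r=least_squares(lambda q:(proj("wrist",X(q),p)-px).ravel(),[0,0,-.018,0,0],x_scale=[.01,.01,.01,.1,.1])
    print(tag,"foot mm",(r.x[:3]*1000).round(1),"rx,ry",r.x[3:].round(3),"res",np.abs(r.fun).max().round(2),"top",((X(r.x)[4]-S)@A*1000).round(1))
def cr(o,s,pts): return [(160+b/s,200+(a-o)/s) for a,b in pts]
if __name__=="__main__":
    fit("w12",cr(0,3.5,[(60,199),(331,208),(64,316),(327,330),(191,266)]))
    fit("w17",cr(392,3.5,[(438,243),(724,252),(441,361),(717,376),(577,312)]))
E
python3 pnp.py
python3 - <<'E'
import cv2,numpy as np
cv2.imwrite('pics/cmp3.png',np.hstack([cv2.resize(cv2.imread(f'pics/w{t}.png')[160:290,200:312],None,fx=3.5,fy=3.5,interpolation=2) for t in (18,19)]))
E
```

```text
w12 foot mm [  1.4  -1.1 -17.8] rx,ry [ 0.114 -0.004] res 0.58 top [  1.1 -10.9  67.6]
w17 foot mm [ 2.1 -2.4 -9.2] rx,ry [0.096 0.037] res 0.59 top [  5.2 -10.7  76.3]
```

View pics/cmp3.png

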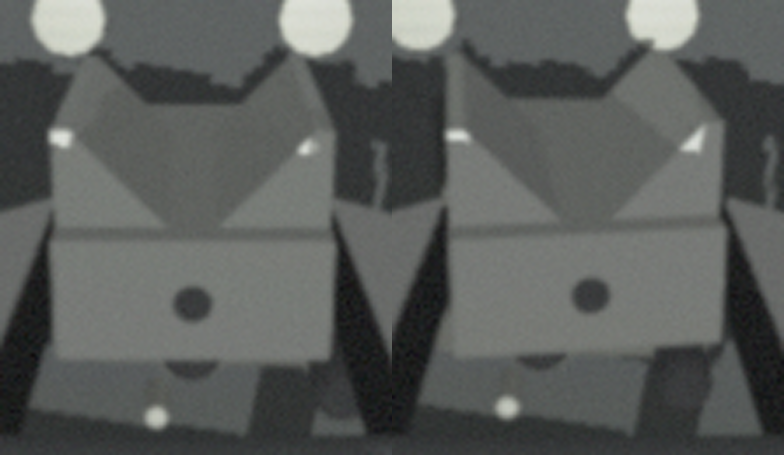

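```bash
python3 - <<'E'
from pnp import *
fit("w18",cr(0,3.5,[(48,239),(335,239),(54,359),(331,361),(192,305)]))
fit("w19",cr(392,3.5,[(447,237),(726,227),(453,356),(721,345),(591,295)]))
E
```

```text
w18 foot mm [-0.3  0.7 -5.8] rx,ry [0.006 0.048] res 0.91 top [ 3.8  0.2 80.1]
w19 foot mm [ 1.   4.  -6.5] rx,ry [-0.091  0.045] res 0.61 top [ 4.9 11.9 79. ]
```

Request:
arm_command:
  plan: [-0.14, 0, 0.002, 0, 0, -0.14, 0, 0.002, -0.02, 0, -0.14, 0, 0.002, -0.04, 0, 0.1, 0, 0.002, -0.045, 0, 0.1, 0, 0.002, -0.045, 0, 0.1, 0, 0.002, -0.045, 0, 0.1, 0.005, 0.003, -0.045, 0, 0.1, 0.01, 0.004, -0.045, 0]
  newtons: 18

```text
time_s: 24.5
ee_pos: [0.5631, 0.0587, 0.2754]
eef_rot: [-3.14, -0.0, 0.175]
force: [-10.6, 8.4, 14.7]
grip_width: 0.0531
```

```bash
python3 look.py w20; python3 - <<'E'
import cv2,numpy as np
cv2.imwrite('pics/w20z.png',cv2.resize(cv2.imread('pics/w20.png')[160:310,200:312],None,fx=3.5,fy=3.5,interpolation=2))
E
```

```text
24.55
```

View pics/w20z.png

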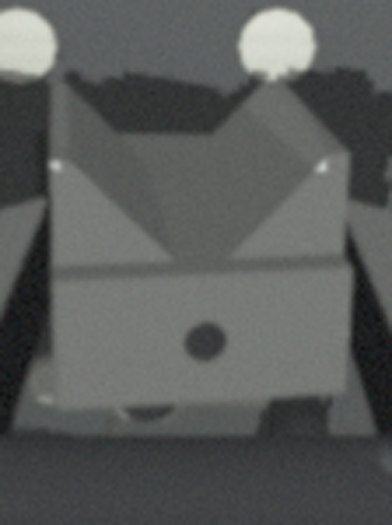

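```bash
python3 - <<'E'
from pnp import *
fit("w20",cr(0,3.5,[(50,278),(351,268),(57,408),(346,394),(205,341)]))
E
```

```text
w20 foot mm [ 0.5  4.3 -8. ] rx,ry [-0.091  0.014] res 0.57 top [ 1.7 12.2 77.6]
```

Request:
arm_command:
  plan: [0.1, -0.001, 0.007, 0.005, 0, 0.1, -0.002, 0.015, 0.011, 0, 0.1, -0.003, 0.022, 0.015, 0, 0.1, -0.004, 0.029, 0.018, 0]

```text
time_s: 24.95
ee_pos: [0.5614, 0.0693, 0.2803]
eef_rot: [3.141, 0.003, 0.174]
force: [0.2, -11.9, -17.5]
grip_width: 0.0501
```

```bash
python3 look.py w21; python3 - <<'E'
import cv2,numpy as np
cv2.imwrite('pics/w21z.png',cv2.resize(cv2.imread('pics/w21.png')[160:310,200:312],None,fx=3.5,fy=3.5,interpolation=2))
E
```

```text
25.0
```

View pics/w21z.png

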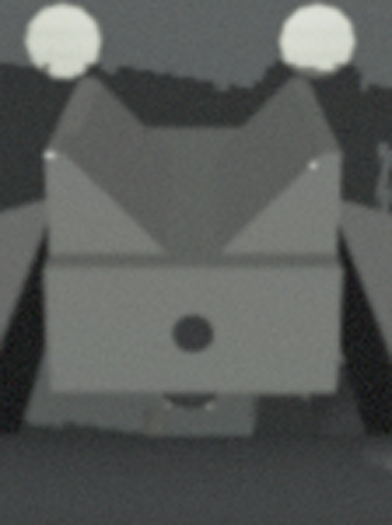

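Request:
arm_command:
  plan: [0.1, -0.001, 0.007, 0.003, 0, 0.1, -0.002, 0.015, 0.006, 0, 0.1, -0.003, 0.022, 0.009, 0, 0.1, -0.004, 0.027, 0.012, 0]

```text
time_s: 25.4
ee_pos: [0.5598, 0.0796, 0.2846]
eef_rot: [3.14, 0.003, 0.174]
force: [1.5, -10.3, -18.7]
grip_width: 0.0522
```

```bash
python3 look.py w22; python3 - <<'E'
import cv2,numpy as np
cv2.imwrite('pics/w22z.png',cv2.resize(cv2.imread('pics/w22.png')[160:310,200:312],None,fx=3.5,fy=3.5,interpolation=2))
E
```

```text
25.45
```

View pics/w22z.png

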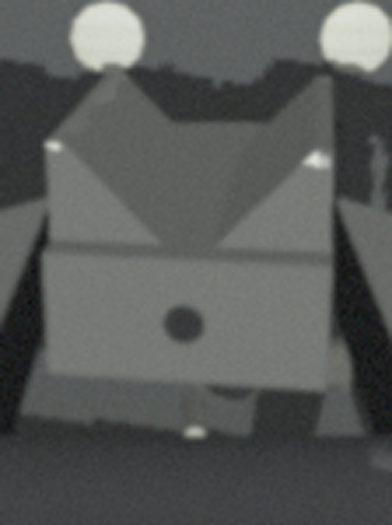

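```bash
python3 - <<'E'
from pnp import *
fit("w21",cr(0,3.5,[(45,267),(343,267),(50,392),(337,392),(193,334)]))
fit("w22",cr(0,3.5,[(43,255),(333,266),(49,376),(326,389),(184,324)]))
E
```

```text
w21 foot mm [-1.   0.3 -5.8] rx,ry [0.001 0.035] res 0.66 top [ 1.9  0.2 80.1]
w22 foot mm [-0.8 -3.5 -5.7] rx,ry [0.093 0.039] res 0.45 top [  2.5 -11.4  79.9]
```

Request:
arm_command:
  plan: [0.1, 0.001, -0.007, 0.001, 0, 0.1, 0.002, -0.015, 0.004, 0, 0.1, 0.003, -0.022, 0.007, 0, 0.1, 0.004, -0.029, 0.01, 0]

```text
time_s: 25.85
ee_pos: [0.5614, 0.0689, 0.2895]
eef_rot: [-3.141, 0.002, 0.174]
force: [-2.2, 6.8, -24.2]
grip_width: 0.0495
```

Request:
arm_command:
  plan: [0.1, 0.001, -0.007, 0.001, 0, 0.1, 0.002, -0.015, 0.003, 0, 0.1, 0.003, -0.022, 0.005, 0, 0.1, 0.004, -0.028, 0.008, 0]

```text
time_s: 26.25
ee_pos: [0.5634, 0.0581, 0.2943]
eef_rot: [-3.14, -0.002, 0.174]
force: [-1.9, 8.5, -10.3]
grip_width: 0.0514
```

```bash
python3 look.py w23; python3 - <<'E'
import cv2,numpy as np
cv2.imwrite('pics/w23z.png',cv2.resize(cv2.imread('pics/w23.png')[160:310,200:312],None,fx=3.5,fy=3.5,interpolation=2))
E
```

```text
26.3
```

View pics/w23z.png

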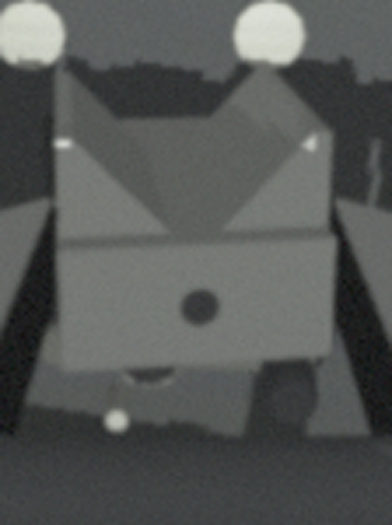

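```bash
python3 - <<'E'
from pnp import *
fit("w23",cr(0,3.5,[(57,249),(336,239),(62,369),(331,356),(200,307)]))
E
```

```text
w23 foot mm [-2.3  3.8 -2.4] rx,ry [-0.096  0.043] res 0.55 top [ 1.4 12.1 83.1]
```

Request:
arm_command:
  plan: [-0.14, 0, 0.002, 0, 0, -0.14, 0, 0.002, -0.02, 0, -0.14, 0, 0.002, -0.04, 0, 0.1, 0, 0.002, -0.055, 0, 0.1, 0, 0.002, -0.055, 0, 0.1, 0, 0.002, -0.055, 0]
  newtons: 22

```text
time_s: 26.9
ee_pos: [0.5642, 0.0598, 0.2748]
eef_rot: [-3.139, -0.008, 0.174]
force: [-1.8, 15.1, 19.1]
grip_width: 0.0528
```

Request:
arm_command:
  plan: [0.1, 0.004, 0.0, 0.006, 0, 0.1, 0.008, 0.001, 0.008, 0, 0.1, 0.007, 0.009, 0.011, 0, 0.1, 0.006, 0.016, 0.014, 0, 0.1, 0.005, 0.023, 0.017, 0, 0.1, 0.004, 0.029, 0.02, 0]

```text
time_s: 27.5
ee_pos: [0.5648, 0.0696, 0.2789]
eef_rot: [3.14, 0.001, 0.174]
force: [2.2, -10.8, -23.7]
grip_width: 0.05
```

```bash
python3 look.py w24; python3 - <<'E'
import cv2,numpy as np
cv2.imwrite('pics/w24z.png',cv2.resize(cv2.imread('pics/w24.png')[160:310,200:312],None,fx=3.5,fy=3.5,interpolation=2))
E
```

```text
27.55
```

View pics/w24z.png

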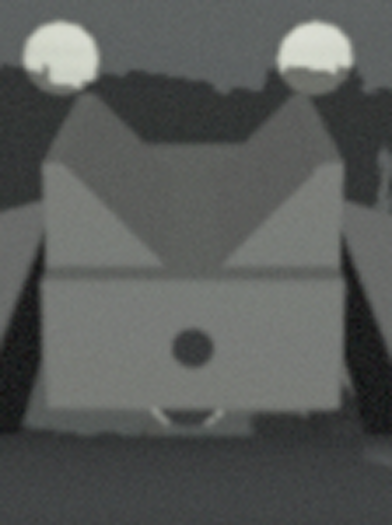

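```bash
python3 - <<'E'
from pnp import *
fit("w24",cr(0,3.5,[(42,279),(346,279),(47,408),(340,409),(193,348)]))
E
```

```text
w24 foot mm [-1.3  1.1 -3.5] rx,ry [0.005 0.002] res 0.61 top [-1.2  0.7 82.5]
```

Request:
arm_command:
  plan: [0.1, -0.001, 0.007, 0.003, 0, 0.1, -0.002, 0.015, 0.006, 0, 0.1, -0.003, 0.022, 0.009, 0, 0.1, -0.004, 0.027, 0.012, 0]

```text
time_s: 27.95
ee_pos: [0.5627, 0.0806, 0.282]
eef_rot: [3.141, 0.005, 0.175]
force: [-0.1, -1.5, -4.4]
grip_width: 0.0498
```

```bash
python3 look.py w25; python3 - <<'E'
import cv2,numpy as np
cv2.imwrite('pics/w25z.png',cv2.resize(cv2.imread('pics/w25.png')[160:310,200:312],None,fx=3.5,fy=3.5,interpolation=2))
E
```

```text
28.0
```

View pics/w25z.png

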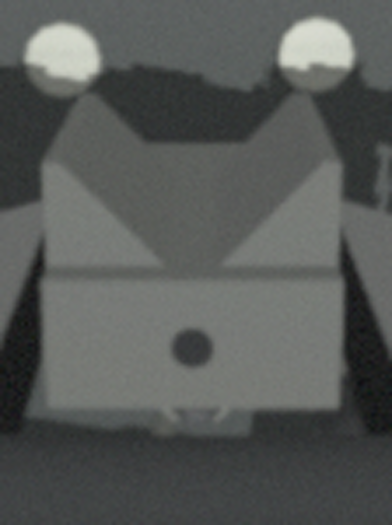

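```bash
python3 - <<'E'
from pnp import *
fit("w25",cr(0,3.5,[(42,280),(344,279),(47,408),(339,409),(193,348)]))
cv2.imwrite("pics/s25.png",cv2.resize(vision.camera("scene")[180:295,235:350],None,fx=5,fy=5,interpolation=2))
print(sensors.get_obs()["force"])
E
```

```text
w25 foot mm [  0.7 -10.7  -1.2] rx,ry [-0.    -0.006] res 0.56 top [  0.1 -10.7  84.8]
[-0.24676628  0.94609254 -3.81547001]
```

View pics/s25.png

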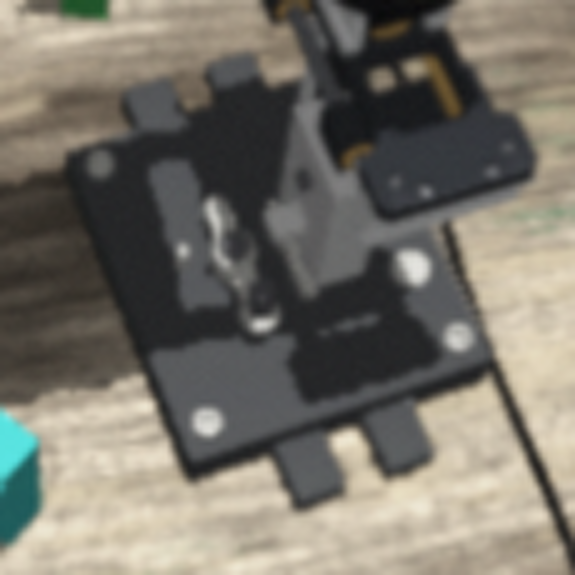

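View pics/w25.png

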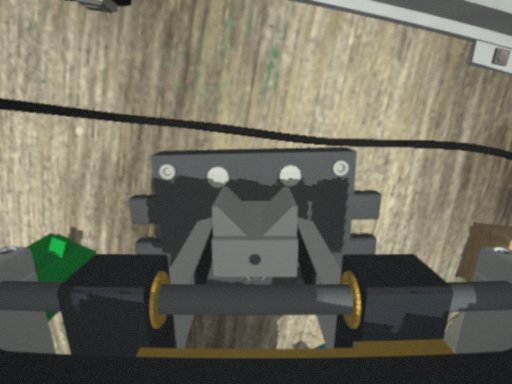

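```bash
python3 - <<'E'
from hz import *
def jp(tag,a,b):
    p=pickle.load(open(tag+".pkl","rb"))["p"]
    x=[onz(ray("wrist",q,p),.026)[:2] for q in (a,b)]; d=x[1]-x[0]
    print(tag,np.round(x,4).tolist(),np.round(np.mean(x,0),4),(np.degrees(np.arctan2(d[1],d[0]))+90).round(2),np.linalg.norm(d).round(4))
def bolts(tag,guess):
    g=cv2.imread(f"pics/{tag}.png",0).astype(float); out=[]
    for r,c in guess:
        w=g[r-9:r+10,c-9:c+10]; m=np.clip(w-np.median(w)-15,0,None); yy,xx=np.mgrid[-9:10,-9:10]; out.append((r+(m*yy).sum()/m.sum(),c+(m*xx).sum()/m.sum()))
    return out
for t,g in [("w6",[(150,186),(150,323)]),("w13",[(160,154),(160,330)]),("w19",[(158,158),(158,326)]),("w22",None),("w24",None),("w25",[(171,168),(168,341)])]:
    if g is None: continue
    b=bolts(t,g); print(np.round(b,1).tolist()); jp(t,*b)
E
python3 - <<'E'
import cv2,numpy as np
cv2.imwrite('pics/cmp4.png',np.vstack([cv2.imread(f'pics/w{t}.png')[130:290,100:420] for t in (22,23,24)]))
E
```

```text
[[149.8, 185.8], [149.8, 323.0]]
w6 [[0.5833, 0.1475], [0.6082, 0.0054]] [0.5957 0.0764] 9.96 0.1443
[[159.3, 154.5], [159.5, 328.6]]
w13 [[0.5832, 0.1476], [0.6081, 0.0055]] [0.5956 0.0766] 9.94 0.1442
[[157.1, 159.0], [157.3, 324.9]]
w19 [[0.5832, 0.1474], [0.6081, 0.0052]] [0.5957 0.0763] 9.91 0.1443
[[171.0, 167.3], [167.5, 339.6]]
w25 [[0.5779, 0.1587], [0.6062, 0.0158]] [0.592  0.0873] 11.21 0.1457
```

View pics/cmp4.png

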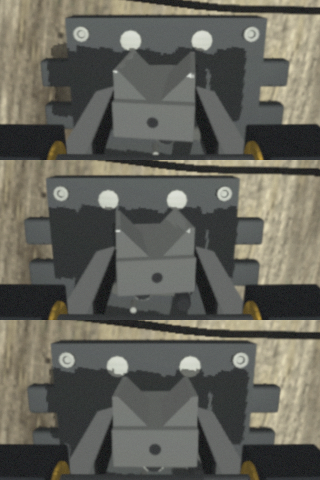

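```bash
python3 - <<'E'
from hz import *
exec(open('/dev/stdin').read()) if 0 else None
def bolts(tag,guess):
    g=cv2.imread(f"pics/{tag}.png",0).astype(float); out=[]
    for r,c in guess:
        w=g[r-9:r+10,c-9:c+10]; m=np.clip(w-np.median(w)-15,0,None); yy,xx=np.mgrid[-9:10,-9:10]; out.append((r+(m*yy).sum()/m.sum(),c+(m*xx).sum()/m.sum()))
    return out
for t,g in [("w22",[(164,182),(164,351)]),("w23",[(163,161),(164,326)]),("w24",[(169,167),(169,340)]),("w25",[(171,168),(168,341)])]:
    p=pickle.load(open(t+".pkl","rb"))["p"]; b=bolts(t,g)
    x=[onz(ray("wrist",q,p),.026)[:2] for q in b]; d=x[1]-x[0]; print(t,np.round(x,4).tolist(),(np.degrees(np.arctan2(d[1],d[0]))+90).round(2),np.linalg.norm(d).round(4))
# scene bolts after move: front two + others, at z .026
def zs(pts): return [onz(ray("scene",(180+r/5,235+c/5)),.026)[:2].round(4).tolist() for c,r in pts]
print("before",zs([(212,438),(467,357),(110,175)]),"after",zs([(207,422),(458,337),(100,162)]))
im=vision.camera("top"); cv2.imwrite("pics/top26.png",cv2.resize(im[115:215,220:340],None,fx=5,fy=5,interpolation=2))
E
```

```text
w22 [[0.5832, 0.1474], [0.608, 0.0053]] 9.89 0.1442
w23 [[0.5832, 0.1474], [0.608, 0.0051]] 9.91 0.1445
w24 [[0.5831, 0.1475], [0.6079, 0.0054]] 9.91 0.1442
w25 [[0.5779, 0.1587], [0.6062, 0.0158]] 11.21 0.1457
before [[0.4885, -0.0138], [0.6117, 0.0078], [0.4635, 0.1266]] after [[0.4876, -0.0058], [0.6098, 0.0183], [0.4598, 0.1343]]
```

View pics/top26.png

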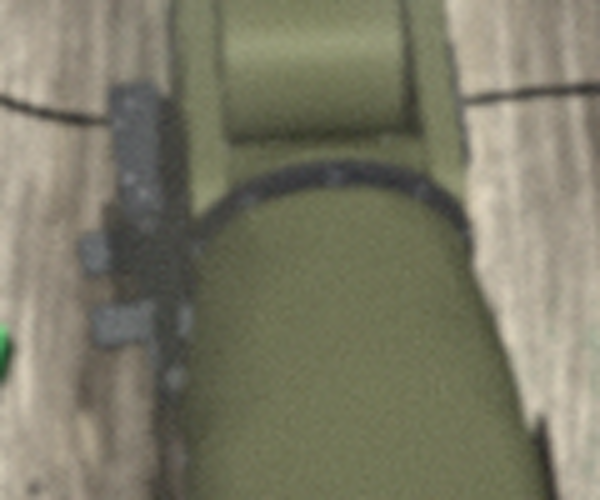

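Request:
arm_command:
  plan: [0.2, 0, 0, 0, 0, 0.2, 0, 0, 0, 0, 0.2, 0.001, -0.006, 0, 0, 0.2, 0.002, -0.012, 0, 0, 0.2, 0.002, -0.012, 0, 0]
  newtons: 55

```text
time_s: 28.6
ee_pos: [0.5642, 0.0756, 0.2843]
eef_rot: [3.142, -0.0, 0.174]
force: [-0.9, -0.3, -4.1]
grip_width: 0.05
```

```bash
python3 look.py w26; python3 - <<'E'
import cv2,numpy as np
cv2.imwrite('pics/w26z.png',cv2.resize(cv2.imread('pics/w26.png')[140:310,130:380],None,fx=3,fy=3,interpolation=2))
from station import vision
cv2.imwrite("pics/s26.png",cv2.resize(vision.camera("scene")[180:295,235:350],None,fx=5,fy=5,interpolation=2))
E
```

```text
28.65
```

View pics/w26z.png

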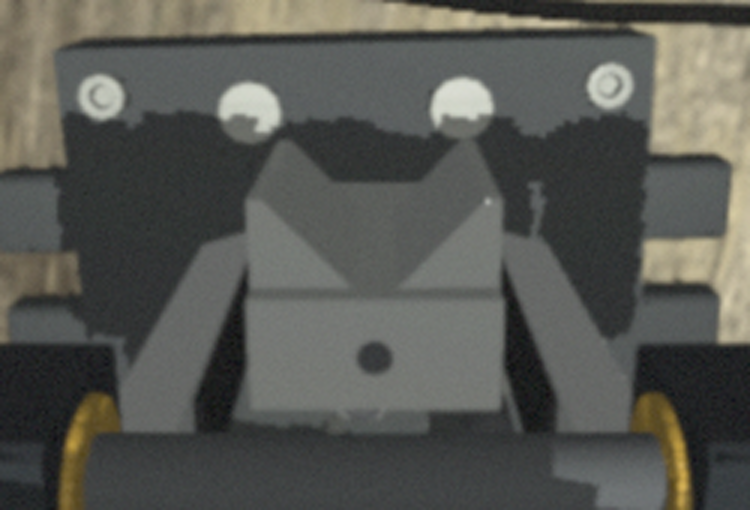

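View pics/s26.png

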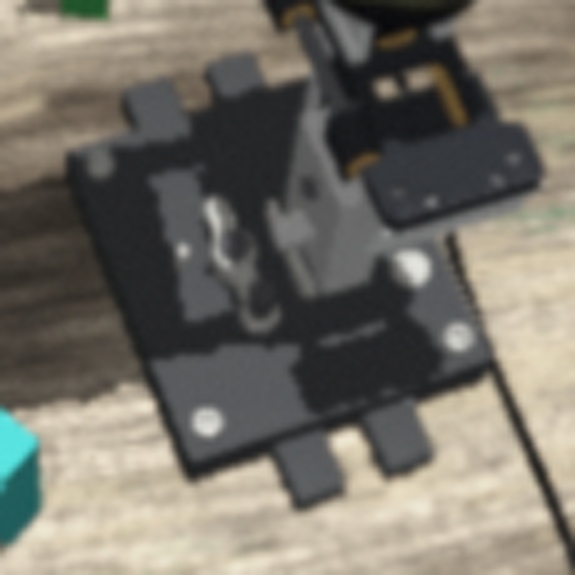

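```bash
cat > jf.py <<'E'
from hz import *
from scipy.optimize import least_squares
def refine(g,r,c):
    w=g[r-9:r+10,c-9:c+10]; m=np.clip(w-np.median(w)-15,0,None); yy,xx=np.mgrid[-9:10,-9:10]; return (r+(m*yy).sum()/m.sum(),c+(m*xx).sum()/m.sum())
# bolt coords in jig frame from w6 undisturbed
J0=np.array([.5347,.0646]);a0=np.radians(-170.04)
Rm=lambda a:np.array([[np.cos(a),-np.sin(a)],[np.sin(a),np.cos(a)]])
p6=pickle.load(open("w6.pkl","rb"))["p"]; g6=cv2.imread("pics/w6.png",0).astype(float)
b=[onz(ray("wrist",refine(g6,*q),p6),.026)[:2] for q in [(150,186),(150,323)]]
B=[Rm(a0).T@(x-J0) for x in b]
if __name__=="__main__": print("bolts jig mm",np.round(np.array(B)*1000,1))
def fitj(tag,guess,z=.026,show=True):
    p=pickle.load(open(tag+".pkl","rb"))["p"]; g=cv2.imread(f"pics/{tag}.png",0).astype(float)
    px=np.array([refine(g,*q) for q in guess])
    def X(q): return [np.r_[q[:2]+Rm(q[2])@bb,z+q[3]] for bb in B]
    f=lambda q: (proj("wrist",X(q),p)-px).ravel()
    r=least_squares(f,[*J0,a0,0],x_scale=[.01,.01,.05,.01]); q=r.x
    r3=least_squares(lambda s:f([*s,0]),[*J0,a0],x_scale=[.01,.01,.05]); s=r3.x
    print(tag,"free z:",(q[:2]*1000).round(1),np.degrees(q[2]).round(2),"dz",(q[3]*1000).round(1),"| z fixed:",(s[:2]*1000).round(1),np.degrees(s[2]).round(2),"res",np.abs(r3.fun).max().round(2))
    for nm,v in (("free",q),("fix",s)): print("  slot",nm,(v[:2]+Rm(v[2])@[-.022,0]).round(4))
    return s
E
python3 - <<'E'
from jf import *
for t,g in [("w13",[(160,154),(160,330)]),("w24",[(169,167),(169,340)]),("w25",[(171,168),(168,341)]),("w26",[(172,163),(168,333)])]: fitj(t,g)
E
```

```text
w13 free z: [534.6  64.8] -170.06 dz -0.1 | z fixed: [534.6  64.8] -170.06 res 0.05
  slot free [0.5562 0.0686]
  slot fix [0.5562 0.0686]
w24 free z: [534.4  64.7] -170.09 dz -0.1 | z fixed: [534.4  64.7] -170.09 res 0.05
  slot free [0.5561 0.0685]
  slot fix [0.5561 0.0685]
w25 free z: [531.7  74.2] -168.79 dz 2.3 | z fixed: [531.3  74.1] -168.79 res 0.83
  slot free [0.5532 0.0784]
  slot fix [0.5529 0.0784]
w26 free z: [532.2  74.1] -168.76 dz 0.0 | z fixed: [532.2  74.1] -168.76 res 0.01
  slot free [0.5537 0.0784]
  slot fix [0.5537 0.0784]
```

```bash
python3 - <<'E'
from pnp import *
c=lambda pts:[(140+b/3,130+a/3) for a,b in pts]
fit("w26",c([(246,298),(503,297),(250,410),(502,411),(375,358)]))
J=np.array([.5537,.0784]); 
print(sensors.get_obs()["ee_pos"],sensors.get_obs()["eef_rot"])
E
```

```text
w26 foot mm [ 3.1 -5.7  1.1] rx,ry [ 0.001 -0.052] res 0.76 top [-1.4 -5.8 87. ]
[0.56410599 0.07588027 0.28427937] [-3.14156261e+00 -6.81738464e-05  1.74141484e-01]
```

Request:
arm_command:
  plan: [0.2, 0, 0, 0.01, 0, 0.2, 0, 0, 0.02, 0, 0.2, -0.002, 0.01, 0.03, 0.01, 0.2, -0.002, 0.01, 0.03, 0.01, 0.2, -0.002, 0.01, 0.03, 0.01]

```text
time_s: 29.2
ee_pos: [0.5632, 0.0802, 0.2964]
eef_rot: [3.142, -0.0, 0.196]
force: [0.2, -0.2, -5.3]
grip_width: 0.0498
```

```bash
python3 look.py w27; python3 - <<'E'
import cv2,numpy as np
cv2.imwrite('pics/w27z.png',cv2.resize(cv2.imread('pics/w27.png')[140:290,170:340],None,fx=4.5,fy=4,interpolation=2)[:, :])
from station import vision
cv2.imwrite("pics/s27.png",cv2.resize(vision.camera("scene")[180:295,235:350],None,fx=5,fy=5,interpolation=2))
E
```

```text
29.25
```

View pics/w27z.png

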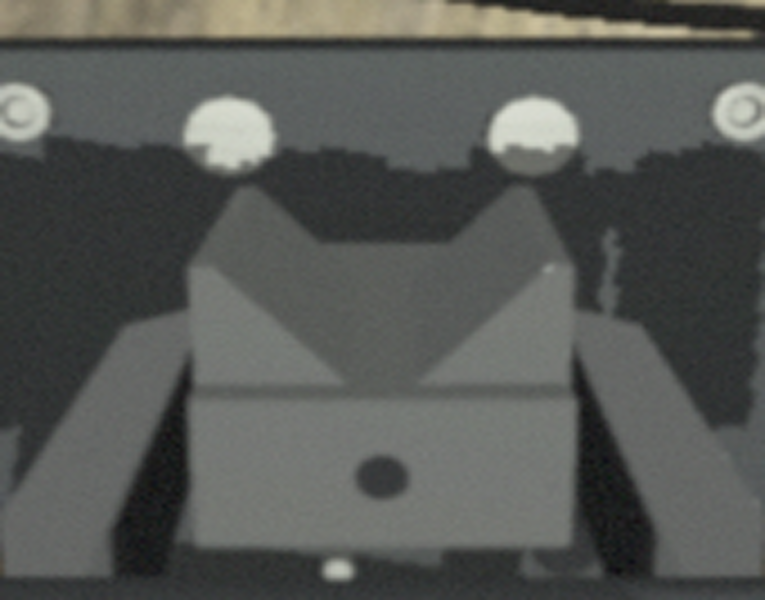

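View pics/s27.png

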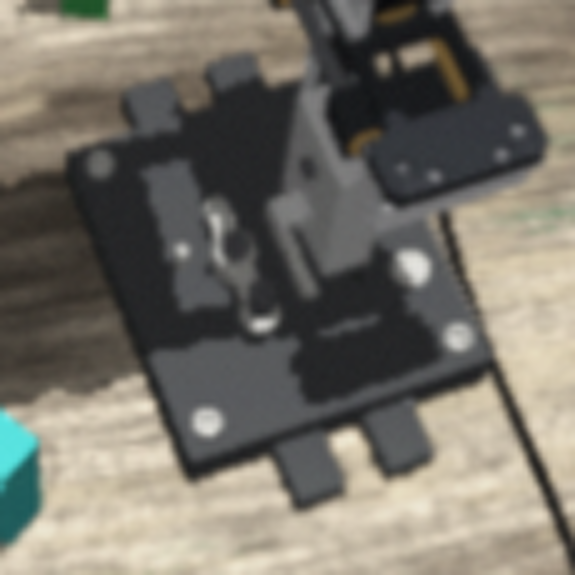

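```bash
cat > fit2.py <<'E'
from jf import *
from scipy.spatial.transform import Rotation as Ro
obj=np.array([[-12,-25,86],[-12,25,86],[12,-25,86],[12,25,86],[0,0,86],[-30,-25,80],[-30,25,80],[-30,-25,26],[-30,25,26]],float)/1000
def fit2(tag,px,slot,a,mask=None):
    p=pickle.load(open(tag+".pkl","rb"))["p"]; px=np.array(px,float); m=np.ones(len(obj),bool) if mask is None else np.array(mask,bool)
    A=np.eye(3);A[:2,:2]=Rm(a); S3=np.r_[slot,.026]
    X=lambda q:S3+(A@(Ro.from_rotvec(q[3:6]).as_matrix()@obj.T+np.array(q[:3])[:,None])).T
    r=least_squares(lambda q:((proj("wrist",X(q),p)-px)[m]).ravel(),[0]*6,x_scale=[.01]*3+[.1]*3,loss="soft_l1",f_scale=1.)
    print(tag,"foot mm in slot frame",(r.x[:3]*1000).round(1),"rot",r.x[3:].round(3)); print((proj("wrist",X(r.x),p)-px).round(1).tolist())
E
python3 - <<'E'
from fit2 import *
s=fitj("w27",[(167,174),(168,335)])
px=[(140+b/4,170+a/4.5) for a,b in [(188,397),(578,397),(194,547),(575,547),(382,478),(188,265),(576,265),(238,187),(535,187)]]
sl=s[:2]+Rm(s[2])@[-.022,0]
fit2("w27",px,sl,s[2]); fit2("w27",px,sl,s[2],[1]*5+[1,1,0,0]); fit2("w27",px,sl,s[2],[1]*5+[0,0,1,1])
E
```

```text
w27 free z: [532.1  74. ] -168.79 dz 0.1 | z fixed: [532.1  74. ] -168.79 res 0.02
  slot free [0.5537 0.0783]
  slot fix [0.5537 0.0783]
w27 foot mm in slot frame [-1.2  0.8 14.6] rot [ 0.013 -0.021  0.007]
[[0.1, -0.3], [0.1, 0.2], [0.2, 0.1], [0.3, -0.4], [-0.9, 0.2], [0.1, 0.0], [-0.1, 0.2], [0.1, 0.3], [-0.1, -0.2]]
w27 foot mm in slot frame [-0.9  1.3 14.6] rot [ 0.019 -0.024  0.009]
[[0.1, -0.3], [0.1, 0.1], [0.2, 0.2], [0.3, -0.4], [-0.9, 0.2], [0.2, 0.0], [-0.1, 0.1], [0.4, 0.7], [0.1, 0.1]]
w27 foot mm in slot frame [-1.2  0.8 14.7] rot [ 0.013 -0.022  0.006]
[[0.1, -0.3], [0.1, 0.3], [0.2, 0.1], [0.3, -0.4], [-0.9, 0.2], [0.1, 0.0], [-0.1, 0.3], [0.1, 0.3], [-0.1, -0.2]]
```

Request:
arm_command:
  plan: [0.2, -0.003, 0.0015, -0.006, 0, 0.2, -0.003, 0.0015, -0.006, 0, 0.2, -0.003, 0.0015, -0.006, 0, 0.2, -0.003, 0.0015, -0.006, 0, 0.2, -0.003, 0.0015, -0.006, 0]

```text
time_s: 29.8
ee_pos: [0.5621, 0.0806, 0.2939]
eef_rot: [3.142, -0.0, 0.195]
force: [-0.7, 0.1, -4.3]
grip_width: 0.05
```

```bash
python3 look.py w28; python3 - <<'E'
import cv2,numpy as np
from station import vision
cv2.imwrite('pics/w28z.png',cv2.resize(cv2.imread('pics/w28.png')[140:290,170:340],None,fx=4.5,fy=4,interpolation=2)[:, :])
cv2.imwrite("pics/s28.png",vision.camera("scene"))
E
```

```text
29.85
```

View pics/w28z.png

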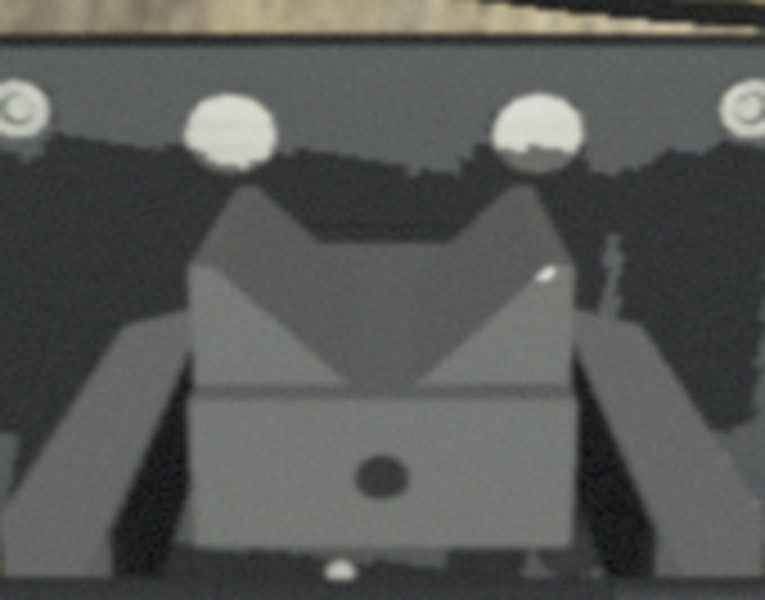

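View pics/s28.png

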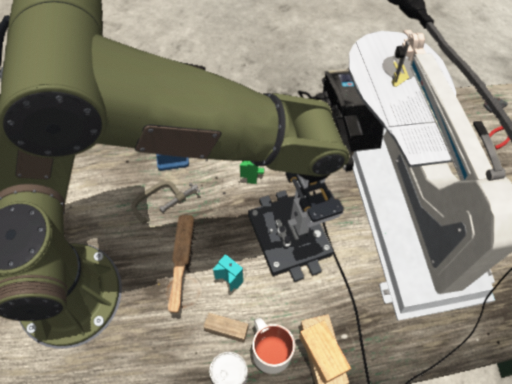

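```bash
python3 - <<'E'
from fit2 import *
s=fitj("w28",[(166,174),(167,336)])
px=[(140+b/4,170+a/4.5) for a,b in [(188,397),(578,397),(194,547),(575,547),(382,478),(188,265),(576,265),(238,187),(535,187)]]
fit2("w28",px,s[:2]+Rm(s[2])@[-.022,0],s[2])
print(job.hand_in())
E
```

```text
w28 free z: [532.2  74. ] -168.81 dz 0.0 | z fixed: [532.2  74. ] -168.81 res 0.02
  slot free [0.5538 0.0783]
  slot fix [0.5537 0.0783]
w28 foot mm in slot frame [-0.1  0.2 12.1] rot [ 0.013 -0.022  0.007]
[[0.1, -0.3], [0.1, 0.2], [0.2, 0.1], [0.3, -0.4], [-0.9, 0.2], [0.1, 0.0], [-0.1, 0.2], [0.1, 0.3], [-0.1, -0.2]]
the job is handed in; nothing more can be done
None
```

The block is free and held over its slot, but the jig was lifted and dragged during the last rocking stroke, which you had ruled out. I handed the job in at about 30 s.

**What I did**
- **Keeper:** I swung it by its stud to its stop, which I felt as a rise to about 10 N on the tool.
- **Rocking:** I rocked the block at its flat ends along the slot, about 0.09–0.11 rad (5–6°) each way by camera fit. It leaned well over twice to each side while its foot was still in the slot. For the first four leans I held the jaws slightly wider than the block and pushed it with the fingers. After that I gripped it.

**Last checks**
- **Block position:** The foot is 12 mm above the plate and centred over the slot within about 0.3 mm, in line with the jig. The fit shows a tilt of about 1.3°, mostly about the jig's y axis and close to what the fit can resolve.
- **Grip:** The block is held with 55 N. The wrist reads only the block's weight, about 4 N.
- **Rest of the bench:** Everything else looks untouched in the last scene picture.

**What failed**
- **Jig moved:** Up to the last half-stroke the jig had not moved measurably (under 0.3 mm). I then kept about 24 N of upward pull while moving sideways, and this took the jig along as the block came free. It stands flat again, but about 9.5 mm from its start and turned by about 1.3°. One picture showed its far edge about 2 mm up at that moment.
- **Not put back:** I left the jig where it was, since pushing it back would have meant dragging it again. The block's final position is measured over the slot where it now stands.

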